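# Fetch the peg counter from behind the glass and the lantern

## Task

The yellow peg counter is in the blue caddy behind the frosted glass and the little lantern: first stand both of these upright on the white tray, without shifting the counter, and only then lay the counter right side up on the green felt, centred and lengthways along it. After that stand the glass back in the middle of the round cork coaster and the lantern in the middle of the square slate coaster. Set everything down gently without dropping it, and leave the three turquoise dominoes where they lie.

Things in the scene. Friction and masses are not known exactly. Their poses are not given: they have to be found in the camera images.
- glass: Empty frosted tumbler, open at the top, round: 64 mm outer diameter (60 mm at the very foot), 100 mm tall, wall 3 mm, about 0.2 kg. Origin at the centre of its underside, z up. At the start it stands on the cork coaster, in the front row of the blue wooden caddy.
- lantern: LED lantern of dark metal with a pale lamp inside: upright square column 50 x 50 mm, 104 mm tall, with a brass knob of 20 mm diameter and 6 mm height on top; about 0.3 kg, rigid and solid to grip on its flat sides. Origin at the centre of its underside, x and y square to its sides, z up. At the start it stands on the slate coaster beside the glass; the two coasters' centres are 100 mm apart.
- counter: Yellow plastic peg counter: flat bar 34 mm (x) by 120 mm (y) by 18 mm high, two rows of black dots on top and two pegs 6 mm high near its ends; 0.08 kg. Origin at the centre of its underside, y along its length, z up. It starts flat on the 12 mm high caddy floor, lengthways behind glass and lantern, its middle about 63 mm behind the line through the coasters' centres.
- cork_coaster: Round cork coaster, home of the glass: 80 mm diameter, 4 mm thick, fixed on the caddy's floor. Origin at the centre of its underside (12 mm above the table), x axis pointing to the caddy's back, z up. The caddy's back wall stands 134 mm behind this centre, its side walls 119 mm either side of its middle, all 32 mm above the table; its front is open.
- slate_coaster: Square dark slate coaster, home of the lantern: 80 x 80 mm, 4 mm thick, fixed on the caddy's floor. Origin at the centre of its underside (12 mm above the table), x axis pointing to the caddy's back, z up.
- tray: White tray, fixed on the table: 150 mm (x) by 240 mm (y) outside, rim 14 mm high and 5 mm thick, inner floor 5 to 5.5 mm above the table. Origin at the centre of its underside, y along its length, z up. Empty at the start; both glass and lantern fit side by side along y.
- felt: Green felt strip with a pale outline, fixed on the table: 60 mm (x) by 150 mm (y), 3 mm thick. Origin at the centre of its underside, y along its length, z up. The dominoes lie beside its +x long side.
- domino1: Turquoise domino lying face down on the table beside the felt, 48 mm (x) by 24 mm (y) by 9 mm high; the first (at -y of the felt) of a row of three, centred about 100 mm from the felt's middle. Origin at the centre of its underside. To be left alone.
- domino2: Turquoise domino lying face down on the table beside the felt, 48 mm (x) by 24 mm (y) by 9 mm high; the middle one of a row of three, centred about 100 mm from the felt's middle. Origin at the centre of its underside. To be left alone.
- domino3: Turquoise domino lying face down on the table beside the felt, 48 mm (x) by 24 mm (y) by 9 mm high; the last (at +y of the felt) of a row of three, centred about 100 mm from the felt's middle. Origin at the centre of its underside. To be left alone.
There are look-alikes about, which are no part of the job. What is meant by the counter is not grey, and is the smaller of those in its own colour. What is shaped like the lantern but purple is not meant.

How it is judged:
By the outcome, as a careful person would: the job done as asked, in the order asked, and still so for the second after the job is handed in, with the robot touching nothing.
It also fails if it takes over 128 s, if anything falls off the work surface, if the arm or the gripper's body presses on something with over 40 N, if the wrist force passes 120 N, or if a joint passes its speed limit or range.

## Robot

A 6-joint arm with a two-finger parallel gripper is mounted at the origin on the work surface. World frame = base frame: x ahead of the robot, y to its left, z up, the work surface at z = 0. Lengths are in m, angles in rad, forces in N, time in s.
With the tool pointing down it reaches from about 0.275 to 0.75 m from the base axis. Payload 10.2 kg.
Tool frame: the origin (TCP) lies between the finger pads; the fingertips stand 14 mm ahead of it and the grasp point (between the pads) lies 5 mm behind it (arm.nose_length is the distance from the TCP to the fingertips, in m); x points along the fingers, z is the direction in which the jaws open and shut, and the axes are right-handed (so a half turn about x gives the same grasp; the last joint's range is limited). The gripper opens to 88 mm and grips with 3 to 60 N. Pads are 18 mm wide; open, the fingers measure 123 mm over their backs; the gripper's body (75 mm by 187 mm) begins 45 mm behind the grasp point.
Start: joints at [0.949, 0.313, 1.498, -0, 1.331, -0.223], TCP at [0.204, 0.484, 0.253] pointing down, gripper open.
Joint ranges: [-2.94, 2.94], [-0.97, 2.17], [0.19, 2.56], [-1.23, 4.37], [0.02, 3.11], [-2.88, 2.88]. Speed limits (rad/s): [2.39, 2.39, 3.01, 3.14, 3.14, 3.14].

## Interface

Orientations are given as a unit quaternion [w, x, y, z].
In Python, from rig import arm gives the robot as it stands.
- The arm moves only by the tool carry_out, never from a script. Its argument "commands" is a list of rows, each a list of 3 entries, a list of its own where there are three numbers: the turn, a rotation vector about the tool's x, y, z in rad, then the shift along the tool's x, y, z in units of 25 mm (1.0 is 25 mm), then the finger opening in mm, from 0 to 88.1. In form: [[[rx, ry, rz], [dx, dy, dz], hand], ...]. A call has 1 to 12 rows; each row shifts and turns the commanded pose from where the row before left it, along the tool's axes as they then stand; what a row does not reach is not made up. A row lasts 1/8 s, in which the tool goes at most 62.5 mm and 10.7 degrees, less where a joint would pass 70% of its speed; a pose out of reach is approached as far as the arm can. A call is refused whole if a number of a shift passes 1 or a number of a turn 0.188, either way. A call with a gripper value outside its range is refused whole. The fingers move at their own pace and stop on an object; "grip_force" is the grip in N (left out, the last holds). Time passes only in rows, so rows that do not move let the fingers close. It gives the time, the measured TCP pose, the force and the opening at its end, in the units of the state.
- arm.get_state(): the state, without advancing time (a new reading comes with each control period).
- arm.get_image(name): name is "side" or "top"; returns a dict with "img" (384x512x3 uint8, blue, green, red), "z_map" (384x512 float32, m along the optical axis (not along the pixel's ray), 0 where there is no reading), "camera_matrix" (3x3 intrinsics, pixels), "cam_to_world" (4x4, takes a point from camera to world coordinates). Camera axes: x right, y up, looking along -z (the intrinsics and any distortion apply to the point x, -y, -z); pixel columns grow to the right and rows downward; lengths in m; the calibration is good to about 2 mm. A picture is of the moment at which its call begins.
- arm.hand_in(): hands the job in, once; it reports no verdict.
Trained networks look in a picture, given as the dict that the camera call returned (one of the last four; its "shot" number tells which), for a name from the list of things; names that differ only in an ending like _2 or _b are one class to them, and where a whole thing is asked for, a point or a joint stands for the part that bears it (a point fixed in the world has none). Each returns a list of dicts, best first, with "score" (0 to 1); they miss things now and then, are a little off and sometimes report something else, mostly with a low value. They report only what shows in the picture. A call takes as long as a camera call. They do not tell look-alikes from the thing itself.
- arm.trace(picture, thing): "region" (384x512 bool, what is visible of it) and "extent" ([left, top, right, bottom] in pixels, round what is visible of it).
The state is a dict: "clock": time; "q": joint angles; "dq": joint speeds; "effort": joint torques, N m; "tcp_pos": TCP position; "ee_rot": TCP orientation; "contact_force": force on the tool from outside, world axes, zero at the start; "wrist_torque": the same for the moment, N m; "gripper_width": finger opening in m.
Only numpy, scipy, OpenCV 4.12 (cv2) and the standard library are available. Lean on these libraries where they do the work, as an engineer would, in place of code of your own. Each camera call takes 0.05 s, during which the arm holds its last target.

## Working session

There is one attempt and no reset: what is moved stays moved. The work goes in short steps, Python scripts to look and compute and a tool call to move; the robot and the scene stay as the last step left them, time stands still between calls to the robot, and variables do not carry over. Pictures are saved under pics/ and viewed, and the job is handed in when it is done.

Besides the shell and the picture viewer there is one more tool, called after ">>>" as name([rows], argument=value, ...), one row to a line, values as JSON. carry_out: Moves the arm, as the interface text tells. Its arguments: {"type":"object","properties":{"commands":{"type":"array"},"grip_force":{"type":"number"}},"required":["commands"]}

```bash
ls; mkdir -p pics; python3 - <<'E'
from rig import arm
import cv2
s=arm.get_state();print({k:s[k] for k in('clock','tcp_pos','ee_rot','contact_force','gripper_width')})
for n in('side','top'):
    p=arm.get_image(n);cv2.imwrite(f'pics/{n}0.png',p['img']);print(n,p['camera_matrix'],p['cam_to_world'])
    import pickle;pickle.dump(p,open(f'{n}0.pkl','wb'))
E
```

```text
pics
{'clock': 0.0, 'tcp_pos': array([0.20373447, 0.48360954, 0.25215708]), 'ee_rot': array([ 0.58870463, -0.39121932,  0.58954844,  0.39090527]), 'contact_force': array([0.57732186, 0.52088628, 0.94563797]), 'gripper_width': 0.08799465616551937}
side [[467.75541046   0.         252.29790198]
 [  0.         467.75541046 190.50193076]
 [  0.           0.           1.        ]] [[-0.99980963  0.01641183 -0.01055209  0.48149762]
 [-0.01934555 -0.76346919  0.64555445  0.72149991]
 [ 0.00253854  0.6456357   0.76364134  0.94445005]
 [ 0.          0.          0.          1.        ]]
top [[408.4821156    0.         259.60607175]
 [  0.         408.4821156  190.86753086]
 [  0.           0.           1.        ]] [[ 0.00533026  0.99520776 -0.09763762  0.37346211]
 [-0.99990381  0.00405414 -0.0132637  -0.03394677]
 [-0.0128043   0.09769893  0.99513364  1.11982348]
 [ 0.          0.          0.          1.        ]]
```

View pics/top0.png

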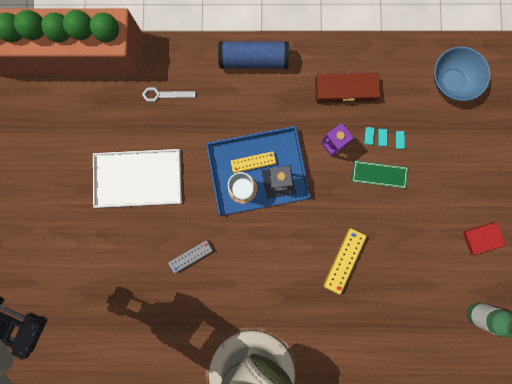

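View pics/side0.png

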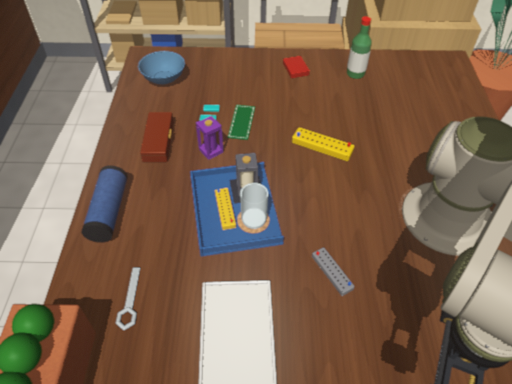

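The yellow candidates in the top view are the small bar in the caddy at (253,161), the large bar at (346,262) and a grey one at (191,257). The small one in the caddy fits, because it isn't grey and it's the smaller of the yellow two. There are two lanterns: the dark one in the caddy at (281,178) is meant, and the purple one at (339,139) isn't. I'll confirm this in a crop and measure.

```bash
cat > h.py <<'E'
from rig import arm
import cv2,numpy as np,pickle
def pts(p,m=None):
    z=p['z_map'];K=p['camera_matrix'];T=p['cam_to_world']
    if m is None:m=np.ones(z.shape,bool)
    v,u=np.nonzero(m&(z>0));d=z[v,u]
    c=np.stack([(u-K[0,2])/K[0,0]*d,-(v-K[1,2])/K[1,1]*d,-d],1)
    return c@T[:3,:3].T+T[:3,3]
def ray(p,uv,zw):
    K=p['camera_matrix'];T=p['cam_to_world'];uv=np.atleast_2d(uv).astype(float)
    c=np.stack([(uv[:,0]-K[0,2])/K[0,0],-(uv[:,1]-K[1,2])/K[1,1],-np.ones(len(uv))],1)@T[:3,:3].T
    return T[:3,3]+c*((zw-T[2,3])/c[:,2])[:,None]
def rect(P):
    (c,s,a)=cv2.minAreaRect((P[:,:2]*1000).astype(np.float32));
    return np.round(c,1),np.round(s,1),round(a,1)
E
python3 - <<'E'
from h import *
for n in('top','side'):
    p=arm.get_image(n)
    for t in('glass','lantern','counter','cork_coaster','slate_coaster','tray','felt','domino1'):
        for r in arm.trace(p,t)[:4]:
            if r['score']<.3: continue
            m=r['region'];P=pts(p,m);zt=np.percentile(P[:,2],95)
            # outline at known height via contour
            Q=P[P[:,2]>zt-.006]
            print(n,t,round(r['score'],2),np.round(r['extent']),m.sum(),'ztop',round(zt*1000,1),'med',np.round(np.median(P,0)*1000,0),'top rect',*rect(Q))
    pickle.dump(p,open(n+'1.pkl','wb'))
    c=p['img'][110:230,190:420] if n=='top' else p['img'][90:270,170:300]
    cv2.imwrite(f'pics/{n}c.png',cv2.resize(c,None,fx=3,fy=3,interpolation=cv2.INTER_CUBIC))
E
```

```text
top glass 0.67 [232. 171. 254. 202.] 588 ztop 116.1 med [495.  28.  25.] top rect [487.8  26.8] [62.3 57.3] 0.9
top lantern 0.83 [321. 121. 352. 156.] 618 ztop 109.3 med [ 610. -217.  103.] top rect [ 614.5 -221.3] [49.7 50.2] 37.6
top lantern 0.65 [273. 167. 296. 193.] 466 ztop 126.2 med [503. -73. 120.] top rect [508. -72.] [46.5 48.7] 9.7
top counter 0.92 [232. 150. 273. 169.] 583 ztop 34.0 med [559.  -1.  30.] top rect [560.9  -0. ] [ 34.2 119. ] 13.1
top counter 0.86 [171. 237. 210. 272.] 579 ztop 21.9 med [305. 168.  18.] top rect [305.9 166.2] [ 33.2 119.6] 30.6
top counter 0.71 [324. 230. 362. 287.] 1284 ztop 29.4 med [ 298. -244.   26.] top rect [ 297.7 -245.6] [ 48.4 170.5] 65.1
top cork_coaster 0.63 [229. 182. 260. 204.] 65 ztop 36.9 med [467.  42.  16.] top rect [461.3  44.5] [3.9 0.1] 52.1
top slate_coaster 0.68 [262. 169. 297. 197.] 329 ztop 19.0 med [488. -47.  16.] top rect [509.3 -69.5] [79.9 80.5] 10.8
top tray 0.96 [ 92. 150. 181. 210.] 4838 ztop 13.9 med [517. 321.   6.] top rect [518.2 319.6] [150.8 240.2] 3.0
top felt 0.7 [352. 159. 409. 190.] 1179 ztop 6.6 med 
[... 1138 characters left out ...]
_coaster 0.68 [240. 216. 270. 230.] 177 ztop 18.6 med [504.  50.  15.] top rect [494.   43.5] [48.3 77.2] 82.3
side slate_coaster 0.69 [228. 179. 242. 200.] 162 ztop 17.5 med [541. -64.  15.] top rect [540.1 -63.8] [18.9 82.2] 12.1
side tray 0.89 [201. 280. 273. 384.] 7270 ztop 11.3 med [519. 321.   4.] top rect [519.4 312.1] [150.  225.2] 3.2
side felt 0.86 [228. 107. 255. 140.] 678 ztop 5.4 med [ 531. -343.    2.] top rect [ 532.5 -346.9] [158.2  61.3] 83.4
side domino1 0.67 [205. 106. 216. 110.] 68 ztop 11.3 med [ 626. -401.    7.] top rect [ 626.6 -400.8] [40.4 20.5] 1.3
side domino1 0.56 [201. 114. 214. 118.] 21 ztop 11.0 med [ 647. -362.    8.] top rect [ 636.4 -357.2] [18.  38.2] 77.8
```

View pics/topc.png

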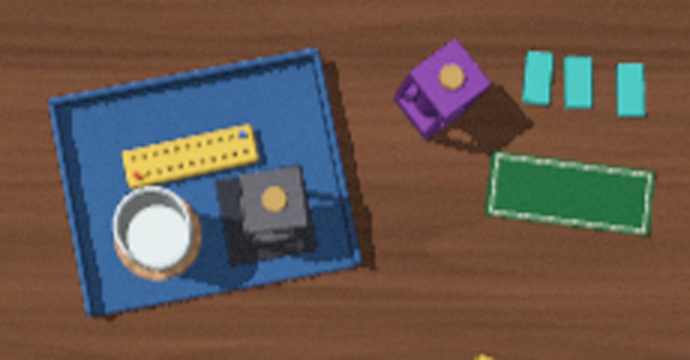

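View pics/sidec.png

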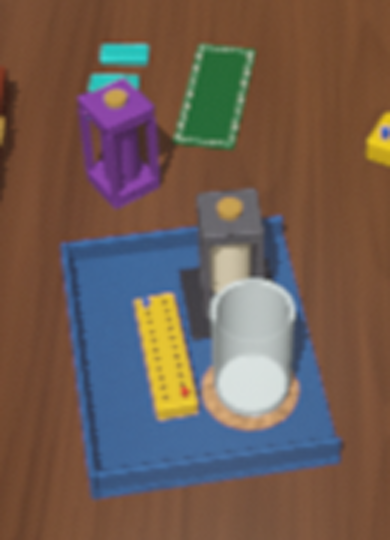

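The crop confirms it: the small yellow bar lies dots-up in the caddy, the dark lantern stands on the slate and the glass on the cork. The purple lantern is next to the felt. Next I'll refine the caddy frame, the glass axis and the lantern yaw.

```bash
python3 - <<'E'
from h import *
from scipy.optimize import least_squares
for n in('top','side'):
    p=pickle.load(open(n+'1.pkl','rb'))
    P=pts(p);hsv=cv2.cvtColor(p['img'],cv2.COLOR_BGR2HSV)[p['z_map']>0]
    near=(abs(P[:,0]-.52)<.17)&(abs(P[:,1]+.01)<.17)
    blue=near&(hsv[:,0]>100)&(hsv[:,0]<120)&(hsv[:,1]>140)
    B=P[blue];print(n,'caddy all',*rect(B),'z pct',np.percentile(B[:,2],[5,50,95,99]))
    R=B[B[:,2]>.026];print(' rim',len(R),*rect(R))
    G=P[near&(P[:,2]>.105)&(np.hypot(P[:,0]-.488,P[:,1]-.028)<.05)]
    hp=cv2.minEnclosingCircle((G[:,:2]*1000).astype(np.float32));print(' glass rim',len(G),hp)
    L=P[near&(P[:,2]>.10)&(np.hypot(P[:,0]-.508,P[:,1]+.072)<.045)]
    print(' lantern',len(L),*rect(L))
    # cork by colour
    C=P[near&(hsv[:,0]>5)&(hsv[:,0]<20)&(hsv[:,1]>80)&(P[:,2]>.011)&(P[:,2]<.023)&(np.hypot(P[:,0]-.49,P[:,1]-.028)<.055)]
    if len(C)>10: 
        f=least_squares(lambda c:np.clip(np.hypot(C[:,0]-c[0],C[:,1]-c[1])-.04,0,1),[.49,.028]);
        print(' cork',len(C),cv2.minEnclosingCircle((C[:,:2]*1000).astype(np.float32)))
E
```

```text
top caddy all [536.8 -13.2] [196.8 247.6] 11.1 z pct [0.00876532 0.01249611 0.0312146  0.03423358]
 rim 385 [537.3 -13. ] [196.  247.6] 11.0
 glass rim 117 ((488.5342102050781, 28.18990135192871), 32.09146499633789)
 lantern 417 [508.9 -72.5] [49.9 49.9] 7.8
 cork 101 ((487.929443359375, 27.327594757080078), 38.67715835571289)
side caddy all [540.  -12.5] [193.9 251.4] 11.0 z pct [0.00775397 0.01113226 0.03027506 0.03281437]
 rim 240 [541.3 -11.9] [192.1 251.3] 10.8
 glass rim 204 ((489.5905456542969, 27.614572525024414), 33.48078918457031)
 lantern 382 [509.5 -71.8] [49.9 51.7] 7.1
 cork 163 ((496.31939697265625, 29.189008712768555), 43.58323669433594)
```

```bash
cat >> h.py <<'E'
from scipy.spatial.transform import Rotation as Ro
def plan(x,y,ztcp,jaw_deg,d2=None):
    s=arm.get_state();q=s['ee_rot'];R=Ro.from_quat([q[1],q[2],q[3],q[0]]).as_matrix()
    t=s['tcp_pos'];j=np.degrees(np.arctan2(R[1,2],R[0,2]))
    dj=(jaw_deg-j+90)%180-90   # desired world yaw change
    # tool x down: turn about tool x by -dj
    tilt=np.degrees(np.arccos(-R[2,0]))
    print('t',round(s['clock'],2),'tcp',np.round(t*1000,1),'jaw',round(j,2),'tilt',round(tilt,2),'q6',round(s['q'][5],2),'w',round(s['gripper_width']*1000,1),'F',np.round(s['contact_force'],1))
    # after turning
    R2=Ro.from_euler('z',dj,degrees=True).as_matrix()@R
    d=np.array([x,y,ztcp])-t
    print(' turn rx',round(-np.radians(dj),4),' shift(after turn, ideal) units',np.round(R2.T@d/.025,3),' shift now-axes',np.round(R.T@d/.025,3), 'tilt fix rotvec', np.round(tiltfix(R2),4))
def tiltfix(R):
    xd=R.T@np.array([0,0,-1.]);return np.cross([1,0,0],xd)
E
python3 - <<'E'
from h import *
s=arm.get_state();q=s['ee_rot'];print(Ro.from_quat([q[1],q[2],q[3],q[0]]).as_matrix().round(3))
plan(.4888,.0280,.200,7)
plan(.4888,.0280,.087,7)
E
```

```text
[[-0.    -0.922  0.388]
 [-0.     0.388  0.922]
 [-1.     0.    -0.   ]]
t 1.0 tcp [203.9 483.8 252.7] jaw 67.15 tilt 0.0 q6 -0.22 w 88.1 F [ 0.7 -0.3 -0.3]
 turn rx 1.0499  shift(after turn, ideal) units [  2.108 -19.485   9.091]  shift now-axes [  2.109 -17.582 -12.376] tilt fix rotvec [ 0. -0. -0.]
t 1.0 tcp [203.9 483.8 252.7] jaw 67.15 tilt 0.0 q6 -0.22 w 88.1 F [ 0.7 -0.3 -0.3]
 turn rx 1.0499  shift(after turn, ideal) units [  6.628 -19.485   9.091]  shift now-axes [  6.629 -17.582 -12.376] tilt fix rotvec [ 0. -0. -0.]
```

>>> carry_out([
  [[0.175, 0, 0], [0, 0, 0], 88],
  [[0.175, 0, 0], [0, 0, 0], 88],
  [[0.175, 0, 0], [0, 0, 0], 88],
  [[0.175, 0, 0], [0, 0, 0], 88],
  [[0.175, 0, 0], [0, 0, 0], 88],
  [[0.175, 0, 0], [0, 0, 0], 88],
  [[0, 0, 0], [0, -1, 0.45], 88],
  [[0, 0, 0], [0, -1, 0.45], 88],
  [[0, 0, 0], [0, -1, 0.45], 88],
  [[0, 0, 0], [0, -1, 0.45], 88],
  [[0, 0, 0], [0, -1, 0.45], 88],
  [[0, 0, 0], [0, -1, 0.45], 88],
], grip_force=12)

```text
clock: 2.5
tcp_pos: [0.2895, 0.3424, 0.2528]
ee_rot: [0.706, -0.043, 0.706, 0.043]
contact_force: [-0.4, 0.4, 0.4]
gripper_width: 0.0879
```

```bash
python3 - <<'E'
from h import *
plan(.4888,.0280,.086,7)
E
```

```text
t 2.5 tcp [289.5 342.4 252.8] jaw 6.99 tilt 0.01 q6 0.48 w 87.9 F [-0.4  0.4  0.4]
 turn rx -0.0002  shift(after turn, ideal) units [  6.671 -13.453   6.378]  shift now-axes [  6.671 -13.452   6.381] tilt fix rotvec [ 0.      0.0002 -0.0001]
```

>>> carry_out([
  [[0, 0, 0], [0, -1, 0.48], 88],
  [[0, 0, 0], [0, -1, 0.48], 88],
  [[0, 0, 0], [0, -1, 0.48], 88],
  [[0, 0, 0], [0, -1, 0.48], 88],
  [[0, 0, 0], [0, -1, 0.48], 88],
  [[0, 0, 0], [0, -1, 0.48], 88],
  [[0, 0, 0], [0, -1, 0.48], 88],
  [[0, 0, 0], [0, -1, 0.48], 88],
  [[0, 0, 0], [0, -1, 0.48], 88],
  [[0, 0, 0], [0, -1, 0.48], 88],
  [[0, 0, 0], [0, -1, 0.48], 88],
  [[0, 0, 0], [0, -1, 0.48], 88],
])

```text
clock: 4.0
tcp_pos: [0.469, 0.062, 0.2528]
ee_rot: [0.706, -0.043, 0.706, 0.043]
contact_force: [0.5, 0.2, -0.1]
gripper_width: 0.088
```

>>> carry_out([
  [[0, 0, 0], [0, -0.7, 0.31], 88],
  [[0, 0, 0], [0, -0.75, 0.31], 88],
  [[0, 0, 0], [0.9, 0, 0], 88],
  [[0, 0, 0], [0.9, 0, 0], 88],
  [[0, 0, 0], [0.9, 0, 0], 88],
  [[0, 0, 0], [0.3, 0, 0], 88],
  [[0, 0, 0], [0, 0, 0], 88],
])

```text
clock: 4.88
tcp_pos: [0.4885, 0.0287, 0.1779]
ee_rot: [0.706, -0.043, 0.706, 0.043]
contact_force: [0.8, -0.0, 1.0]
gripper_width: 0.0879
```

```bash
python3 - <<'E'
from h import *
plan(.4888,.0280,.086,7)
p=arm.get_image('side');cv2.imwrite('pics/s2.png',cv2.resize(p['img'][90:290,150:400],None,fx=3,fy=3))
E
```

```text
t 4.88 tcp [488.5  28.7 177.9] jaw 6.99 tilt 0.01 q6 -0.3 w 87.9 F [ 0.8 -0.   1. ]
 turn rx -0.0001  shift(after turn, ideal) units [ 3.676 -0.029  0.009]  shift now-axes [ 3.676 -0.029  0.009] tilt fix rotvec [ 0.     -0.0002 -0.    ]
```

View pics/s2.png

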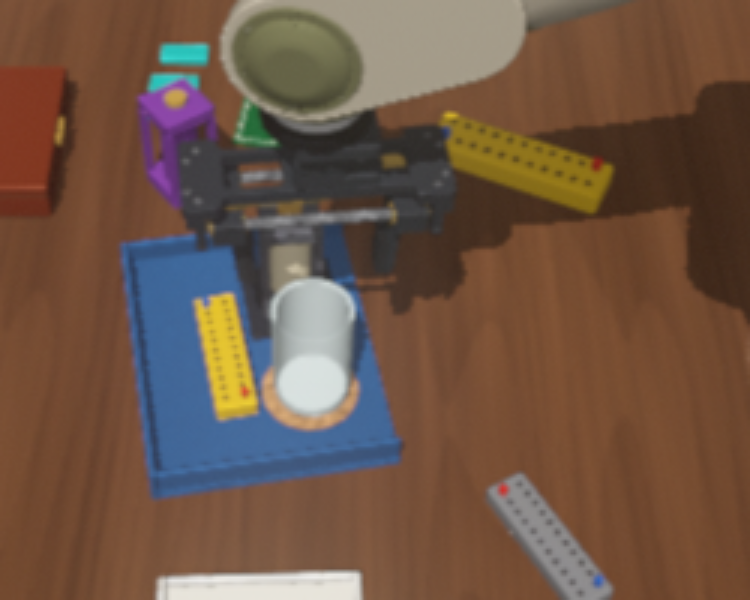

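The fingers straddle the glass, with about 12 mm of clearance at both the front and the back. I'll descend and close.

>>> carry_out([
  [[0, 0, 0], [0.9, 0, 0], 88],
  [[0, 0, 0], [0.9, 0, 0], 88],
  [[0, 0, 0], [0.9, 0, 0], 88],
  [[0, 0, 0], [0.98, 0, 0], 88],
  [[0, 0, 0], [0, 0, 0], 60],
  [[0, 0, 0], [0, 0, 0], 58],
  [[0, 0, 0], [0, 0, 0], 58],
  [[0, 0, 0], [0, 0, 0], 58],
])

```text
clock: 5.92
tcp_pos: [0.4891, 0.0287, 0.0869]
ee_rot: [0.707, -0.043, 0.705, 0.043]
contact_force: [0.7, 0.6, 7.0]
gripper_width: 0.0625
```

```bash
python3 - <<'E'
from h import *
plan(.4888,.0280,.086,7)
E
```

```text
t 5.92 tcp [489.1  28.7  86.9] jaw 6.99 tilt 0.15 q6 -0.3 w 62.5 F [0.7 0.6 7. ]
 turn rx -0.0002  shift(after turn, ideal) units [ 0.036 -0.025 -0.017]  shift now-axes [ 0.036 -0.025 -0.017] tilt fix rotvec [-0.      0.0024  0.0007]
```

>>> carry_out([
  [[0, 0, 0], [0, 0, 0], 58],
  [[0, 0, 0], [-0.3, 0, 0], 58],
  [[0, 0, 0], [-0.6, 0, 0], 58],
  [[0, 0, 0], [-0.7, 0, 0], 58],
  [[0, 0, 0], [-0.8, 0, 0], 58],
  [[0, 0, 0], [-0.8, 0, 0], 58],
  [[0, 0, 0], [-0.6, 0, 0], 58],
  [[0, 0, 0], [-0.2, 0, 0], 58],
])

```text
clock: 6.92
tcp_pos: [0.4885, 0.0288, 0.1868]
ee_rot: [0.706, -0.043, 0.705, 0.043]
contact_force: [-0.3, 0.6, -2.2]
gripper_width: 0.0629
```

```bash
python3 - <<'E'
from h import *
plan(.5214,.2647,.130,3)
p=arm.get_image('side');cv2.imwrite('pics/s3.png',cv2.resize(p['img'][90:290,150:400],None,fx=3,fy=3))
q=arm.get_image('top');cv2.imwrite('pics/t3.png',cv2.resize(q['img'][110:230,190:420],None,fx=3,fy=3))
E
```

```text
t 6.92 tcp [488.5  28.8 186.8] jaw 6.99 tilt 0.08 q6 -0.3 w 62.9 F [-0.3  0.6 -2.2]
 turn rx 0.0697  shift(after turn, ideal) units [2.269 9.356 1.804]  shift now-axes [2.27  9.207 2.451] tilt fix rotvec [-0.      0.0013  0.0004]
```

View pics/s3.png

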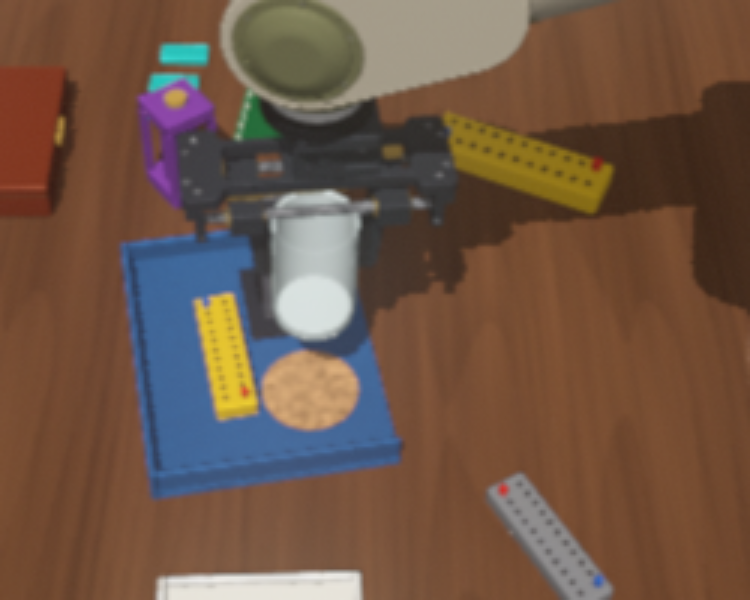

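The glass is held upright (2.2 N of weight), the cork is fully visible and the counter hasn't moved. Next is the carry to the tray.

>>> carry_out([
  [[0.07, 0, 0], [0, 0, 0], 58],
  [[0, 0, 0], [0, 0.6, 0.1], 58],
  [[0, 0, 0], [0, 1, 0.2], 58],
  [[0, 0, 0], [0, 1, 0.2], 58],
  [[0, 0, 0], [0, 1, 0.2], 58],
  [[0, 0, 0], [0, 1, 0.2], 58],
  [[0, 0, 0], [0, 1, 0.2], 58],
  [[0, 0, 0], [0, 1, 0.2], 58],
  [[0, 0, 0], [0, 1, 0.2], 58],
  [[0, 0, 0], [0, 1, 0.2], 58],
  [[0, 0, 0], [0, 0.5, 0.2], 58],
  [[0, 0, 0], [0, 0.26, 0.1], 58],
])

```text
clock: 8.52
tcp_pos: [0.5261, 0.2657, 0.1853]
ee_rot: [0.707, -0.019, 0.707, 0.019]
contact_force: [-0.0, 0.3, -2.2]
gripper_width: 0.0625
```

>>> carry_out([
  [[0, 0, 0], [0.5, 0, 0], 58],
  [[0, 0, 0], [0.8, 0, 0], 58],
  [[0, 0, 0], [0.8, 0, 0], 58],
  [[0, 0, 0], [0.8, 0, 0], 58],
  [[0, 0, 0], [0.7, 0, 0], 58],
  [[0, 0, 0], [0.4, 0, 0], 58],
  [[0, 0, 0], [0.1, 0, 0], 58],
  [[0, 0, 0], [0.1, 0, 0], 58],
  [[0, 0, 0], [0, 0, 0], 58],
])

```text
clock: 9.65
tcp_pos: [0.5263, 0.2651, 0.081]
ee_rot: [0.707, -0.018, 0.707, 0.018]
contact_force: [-0.0, -0.6, -1.9]
gripper_width: 0.0626
```

```bash
python3 - <<'E'
from h import *
plan(.5214,.2647,.0762,3)
p=arm.get_image('side');cv2.imwrite('pics/s4.png',p['img'])
E
```

```text
t 9.65 tcp [526.3 265.1  81. ] jaw 2.98 tilt 0.04 q6 0.22 w 62.6 F [-0.  -0.6 -1.9]
 turn rx -0.0003  shift(after turn, ideal) units [ 0.194 -0.006 -0.196]  shift now-axes [ 0.194 -0.006 -0.196] tilt fix rotvec [ 0.      0.0006 -0.0001]
```

View pics/s4.png

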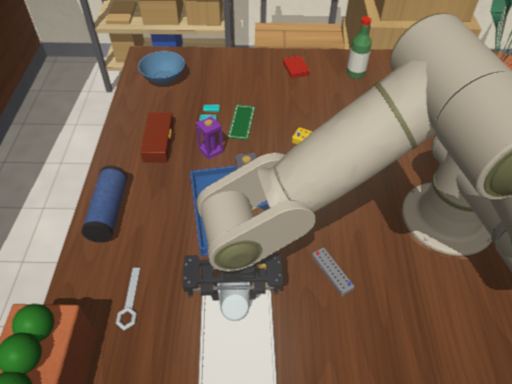

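The glass hangs just above the tray floor. I'll lower it in fine steps and watch the force.

>>> carry_out([
  [[0, 0, 0], [0.06, 0, -0.05], 58],
  [[0, 0, 0], [0.04, 0, -0.05], 58],
  [[0, 0, 0], [0.03, 0, 0], 58],
  [[0, 0, 0], [0.03, 0, 0], 58],
  [[0, 0, 0], [0, 0, 0], 58],
])

```text
clock: 10.32
tcp_pos: [0.5236, 0.2649, 0.0766]
ee_rot: [0.707, -0.018, 0.707, 0.018]
contact_force: [0.7, -0.2, -2.5]
gripper_width: 0.0628
```

>>> carry_out([
  [[0, 0, 0], [0.03, 0, 0], 58],
  [[0, 0, 0], [0, 0, 0], 58],
])

```text
clock: 10.58
tcp_pos: [0.5237, 0.265, 0.076]
ee_rot: [0.707, -0.018, 0.707, 0.018]
contact_force: [0.1, 0.8, -1.4]
gripper_width: 0.0624
```

>>> carry_out([
  [[0, 0, 0], [0.03, 0, 0], 58],
  [[0, 0, 0], [0, 0, 0], 58],
])

```text
clock: 10.82
tcp_pos: [0.5237, 0.265, 0.0759]
ee_rot: [0.707, -0.018, 0.707, 0.018]
contact_force: [-2.3, 0.8, 5.6]
gripper_width: 0.0628
```

Contact, with the tray now carrying the glass. I'll open and rise.

>>> carry_out([
  [[0, 0, 0], [0, 0, 0], 66],
  [[0, 0, 0], [0, 0, 0], 72],
  [[0, 0, 0], [0, 0, 0], 84],
  [[0, 0, 0], [0, 0, 0], 84],
  [[0, 0, 0], [-0.5, 0, 0], 84],
  [[0, 0, 0], [-1, 0, 0], 84],
  [[0, 0, 0], [-1, 0, 0], 84],
  [[0, 0, 0], [-1, 0, 0], 84],
  [[0, 0, 0], [-1, 0, 0], 84],
  [[0, 0, 0], [-0.5, 0, 0], 84],
])

```text
clock: 12.08
tcp_pos: [0.524, 0.2651, 0.2022]
ee_rot: [0.708, -0.018, 0.706, 0.019]
contact_force: [-1.0, 0.9, -0.9]
gripper_width: 0.0842
```

```bash
python3 - <<'E'
from h import *
plan(.5092,-.0722,.2,7.5)
p=arm.get_image('top');cv2.imwrite('pics/t5.png',p['img']);P=pts(p)
G=P[(P[:,2]>.09)&(P[:,2]<.112)&(np.hypot(P[:,0]-.522,P[:,1]-.265)<.05)]
if len(G)>5:print(len(G),cv2.minEnclosingCircle((G[:,:2]*1000).astype(np.float32)))
E
```

```text
t 12.07 tcp [524.  265.1 202.2] jaw 2.98 tilt 0.15 q6 0.22 w 84.2 F [-1.   0.9 -0.9]
 turn rx -0.0788  shift(after turn, ideal) units [  0.077 -13.298  -2.347]  shift now-axes [  0.08  -13.441  -1.293] tilt fix rotvec [ 0.      0.0025 -0.0005]
123 ((522.7911376953125, 263.2252502441406), 32.09090805053711)
```

View pics/t5.png

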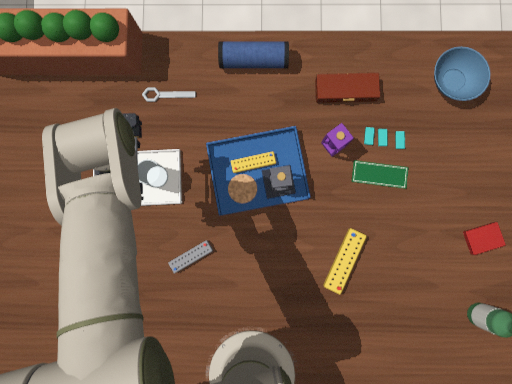

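The glass stands on the tray at (157,177). The lantern is next.

>>> carry_out([
  [[-0.079, 0, 0], [0, -0.5, -0.2], 84],
  [[0, 0, 0], [0, -1, -0.2], 84],
  [[0, 0, 0], [0, -1, -0.2], 84],
  [[0, 0, 0], [0, -1, -0.2], 84],
  [[0, 0, 0], [0, -1, -0.2], 84],
  [[0, 0, 0], [0, -1, -0.2], 84],
  [[0, 0, 0], [0, -1, -0.2], 84],
  [[0, 0, 0], [0, -1, -0.2], 84],
  [[0, 0, 0], [0, -1, -0.2], 84],
  [[0, 0, 0], [0, -1, -0.2], 84],
  [[0, 0, 0], [0, -1, -0.15], 84],
  [[0, 0, 0], [0, -1, -0.1], 84],
])

```text
clock: 13.62
tcp_pos: [0.5041, -0.0279, 0.1997]
ee_rot: [0.705, -0.046, 0.706, 0.046]
contact_force: [0.6, -0.5, -0.4]
gripper_width: 0.084
```

>>> carry_out([
  [[0, 0, 0], [0, -0.9, -0.15], 84],
  [[0, 0, 0], [0, -0.9, -0.1], 84],
  [[0, 0, 0], [0, 0, 0], 84],
])

```text
clock: 14.0
tcp_pos: [0.5039, -0.0734, 0.1997]
ee_rot: [0.705, -0.045, 0.706, 0.046]
contact_force: [0.6, 0.3, 0.2]
gripper_width: 0.084
```

```bash
python3 - <<'E'
from h import *
plan(.5092,-.0722,.088,7.5)
p=arm.get_image('side');cv2.imwrite('pics/s6.png',cv2.resize(p['img'][90:290,150:400],None,fx=3,fy=3))
P=pts(p);L=P[(P[:,2]>.112)&(P[:,2]<.13)&(np.hypot(P[:,0]-.508,P[:,1]+.072)<.045)]
print(' lantern',len(L),*rect(L))
hsv=cv2.cvtColor(p['img'],cv2.COLOR_BGR2HSV)[p['z_map']>0]
C=P[(hsv[:,0]>5)&(hsv[:,0]<20)&(hsv[:,1]>60)&(P[:,2]>.009)&(P[:,2]<.023)&(np.hypot(P[:,0]-.49,P[:,1]-.028)<.055)]
print('cork',len(C),cv2.minEnclosingCircle((C[:,:2]*1000).astype(np.float32)),C.mean(0))
E
```

```text
t 14.0 tcp [503.9 -73.4 199.7] jaw 7.4 tilt 0.05 q6 -0.5 w 84.0 F [0.6 0.3 0.2]
 turn rx -0.0018  shift(after turn, ideal) units [4.469 0.018 0.221]  shift now-axes [4.469 0.018 0.221] tilt fix rotvec [ 0.     -0.0008 -0.0004]
 lantern 333 [509.5 -72. ] [49.6 54. ] 7.7
cork 649 ((496.0770263671875, 29.830026626586914), 44.404258728027344) [0.49111745 0.02969361 0.01468569]
```

View pics/s6.png

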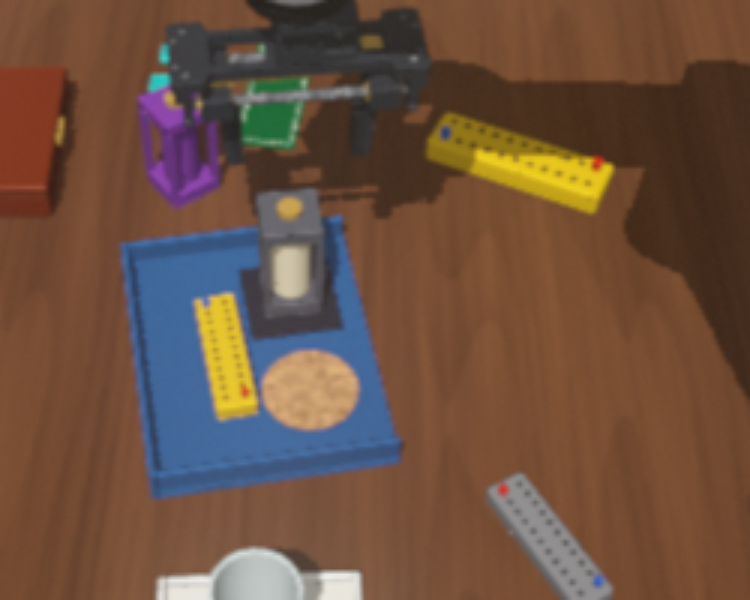

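>>> carry_out([
  [[0, 0, 0], [0.7, 0.02, 0.22], 84],
  [[0, 0, 0], [0.9, 0, 0], 84],
  [[0, 0, 0], [0.9, 0, 0], 84],
  [[0, 0, 0], [0.9, 0, 0], 84],
  [[0, 0, 0], [0.9, 0, 0], 84],
  [[0, 0, 0], [0, 0, 0], 60],
  [[0, 0, 0], [0, 0, 0], 46],
  [[0, 0, 0], [0, 0, 0], 46],
  [[0, 0, 0], [0, 0, 0], 46],
  [[0, 0, 0], [0, 0, 0], 46],
], grip_force=18)

```text
clock: 15.3
tcp_pos: [0.5099, -0.0714, 0.0933]
ee_rot: [0.706, -0.046, 0.705, 0.046]
contact_force: [0.5, 0.8, 4.0]
gripper_width: 0.0497
```

```bash
python3 - <<'E'
from h import *
plan(.5092,-.0722,.088,7.5)
E
```

```text
t 15.3 tcp [509.9 -71.4  93.3] jaw 7.5 tilt 0.08 q6 -0.5 w 49.7 F [0.5 0.8 4. ]
 turn rx 0.0  shift(after turn, ideal) units [ 0.213 -0.028 -0.031]  shift now-axes [ 0.213 -0.028 -0.031] tilt fix rotvec [-0.      0.0013  0.0005]
```

>>> carry_out([
  [[0, 0, 0], [-0.3, 0, 0], 46],
  [[0, 0, 0], [-0.7, 0, 0], 46],
  [[0, 0, 0], [-0.8, 0, 0], 46],
  [[0, 0, 0], [-0.9, 0, 0], 46],
  [[0, 0, 0], [-0.9, 0, 0], 46],
  [[0, 0, 0], [-0.8, 0, 0], 46],
  [[0, 0, 0], [-0.5, 0, 0], 46],
  [[0, 0, 0], [-0.3, 0, 0], 46],
])

```text
clock: 16.3
tcp_pos: [0.5093, -0.0713, 0.223]
ee_rot: [0.705, -0.046, 0.706, 0.046]
contact_force: [-0.3, 0.1, -3.8]
gripper_width: 0.0501
```

```bash
python3 - <<'E'
from h import *
plan(.5176,.3745,.093,3)
p=arm.get_image('side');cv2.imwrite('pics/s7.png',cv2.resize(p['img'][90:290,150:400],None,fx=3,fy=3))
E
```

```text
t 16.3 tcp [509.3 -71.3 223. ] jaw 7.5 tilt 0.02 q6 -0.5 w 50.1 F [-0.3  0.1 -3.8]
 turn rx 0.0786  shift(after turn, ideal) units [ 5.202 17.79   1.267]  shift now-axes [ 5.201 17.636  2.659] tilt fix rotvec [ 0.     -0.0004 -0.0002]
```

View pics/s7.png

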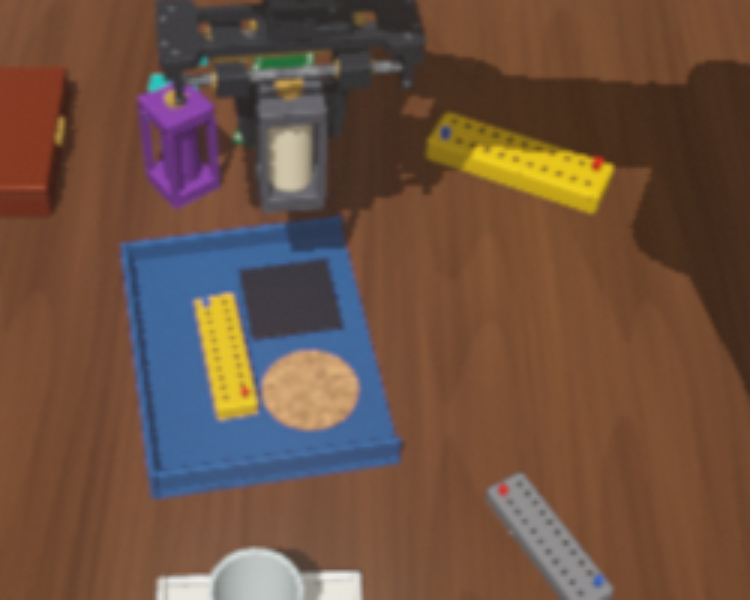

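The lantern is held and the counter and coasters haven't changed. I'll carry the lantern over the tray to its far (+y) side.

>>> carry_out([
  [[0.079, 0, 0], [0, 0.4, 0], 46],
  [[0, 0, 0], [0, 0.8, 0.1], 46],
  [[0, 0, 0], [0, 1, 0.1], 46],
  [[0, 0, 0], [0, 1, 0.1], 46],
  [[0, 0, 0], [0, 1, 0.1], 46],
  [[0, 0, 0], [0, 1, 0.1], 46],
  [[0, 0, 0], [0, 1, 0.1], 46],
  [[0, 0, 0], [0, 1, 0.1], 46],
  [[0, 0, 0], [0, 1, 0.1], 46],
  [[0, 0, 0], [0, 1, 0.1], 46],
  [[0, 0, 0], [0, 1, 0.1], 46],
  [[0, 0, 0], [0, 1, 0.1], 46],
])

```text
clock: 17.85
tcp_pos: [0.5213, 0.2104, 0.2219]
ee_rot: [0.706, -0.018, 0.707, 0.018]
contact_force: [0.6, -0.1, -3.4]
gripper_width: 0.0501
```

>>> carry_out([
  [[0, 0, 0], [0, 1, 0.1], 46],
  [[0, 0, 0], [0, 1, 0.1], 46],
  [[0, 0, 0], [0, 1, 0.1], 46],
  [[0, 0, 0], [0, 1, 0.1], 46],
  [[0, 0, 0], [0, 1, 0.1], 46],
  [[0, 0, 0], [0, 0.9, 0], 46],
  [[0, 0, 0], [0, 0.5, 0], 46],
  [[0, 0, 0], [0, 0.2, 0], 46],
  [[0, 0, 0], [0, 0, 0], 46],
])

```text
clock: 18.98
tcp_pos: [0.5256, 0.3747, 0.2225]
ee_rot: [0.707, -0.018, 0.707, 0.018]
contact_force: [-0.3, 0.7, -3.5]
gripper_width: 0.0497
```

```bash
python3 - <<'E'
from h import *
plan(.5176,.3745,.0823,3)
E
```

```text
t 18.98 tcp [525.6 374.7 222.5] jaw 2.97 tilt 0.03 q6 0.39 w 49.7 F [-0.3  0.7 -3.5]
 turn rx -0.0005  shift(after turn, ideal) units [ 5.608  0.009 -0.317]  shift now-axes [ 5.608  0.009 -0.317] tilt fix rotvec [ 0.     -0.0003  0.0004]
```

>>> carry_out([
  [[0, 0, 0], [0.4, 0, -0.1], 46],
  [[0, 0, 0], [0.8, 0, -0.2], 46],
  [[0, 0, 0], [0.9, 0, 0], 46],
  [[0, 0, 0], [0.9, 0, 0], 46],
  [[0, 0, 0], [0.9, 0, 0], 46],
  [[0, 0, 0], [0.8, 0, 0], 46],
  [[0, 0, 0], [0.5, 0, 0], 46],
  [[0, 0, 0], [0.2, 0, 0], 46],
  [[0, 0, 0], [0.1, 0, 0], 46],
  [[0, 0, 0], [0.05, 0, 0], 46],
  [[0, 0, 0], [0, 0, 0], 46],
])

```text
clock: 20.35
tcp_pos: [0.5182, 0.3747, 0.0843]
ee_rot: [0.707, -0.018, 0.707, 0.018]
contact_force: [-0.2, 0.1, -3.7]
gripper_width: 0.0498
```

>>> carry_out([
  [[0, 0, 0], [0.03, 0, 0], 46],
  [[0, 0, 0], [0, 0, 0], 46],
])

```text
clock: 20.6
tcp_pos: [0.518, 0.3747, 0.0833]
ee_rot: [0.707, -0.018, 0.707, 0.018]
contact_force: [1.1, 0.1, -3.4]
gripper_width: 0.0499
```

>>> carry_out([
  [[0, 0, 0], [0.03, 0, 0], 46],
  [[0, 0, 0], [0, 0, 0], 46],
])

```text
clock: 20.85
tcp_pos: [0.518, 0.3746, 0.0824]
ee_rot: [0.707, -0.018, 0.707, 0.018]
contact_force: [0.2, 0.8, -4.0]
gripper_width: 0.0501
```

>>> carry_out([
  [[0, 0, 0], [0.03, 0, 0], 46],
  [[0, 0, 0], [0, 0, 0], 46],
])

```text
clock: 21.1
tcp_pos: [0.5181, 0.3747, 0.0823]
ee_rot: [0.707, -0.018, 0.707, 0.018]
contact_force: [-1.2, -0.5, 3.0]
gripper_width: 0.0498
```

Contact. I'll release, rise and look.

>>> carry_out([
  [[0, 0, 0], [0, 0, 0], 54],
  [[0, 0, 0], [0, 0, 0], 60],
  [[0, 0, 0], [0, 0, 0], 76],
  [[0, 0, 0], [-0.5, 0, 0], 76],
  [[0, 0, 0], [-1, 0, 0], 76],
  [[0, 0, 0], [-1, 0, 0], 76],
  [[0, 0, 0], [-1, 0, 0], 70],
  [[0, 0, 0], [-1, 0, 0], 70],
  [[0, 0, 0], [-0.5, 0, 0], 70],
])

```text
clock: 22.22
tcp_pos: [0.5183, 0.3748, 0.2089]
ee_rot: [0.708, -0.018, 0.706, 0.019]
contact_force: [-0.4, 0.4, 0.6]
gripper_width: 0.0699
```

```bash
python3 - <<'E'
from h import *
p=arm.get_image('top')
P=pts(p);hsv=cv2.cvtColor(p['img'],cv2.COLOR_BGR2HSV)[p['z_map']>0]
C=P[(hsv[:,0]>5)&(hsv[:,0]<20)&(hsv[:,1]>60)&(P[:,2]>.009)&(P[:,2]<.023)&(np.hypot(P[:,0]-.49,P[:,1]-.028)<.055)]
print('cork',len(C),cv2.minEnclosingCircle((C[:,:2]*1000).astype(np.float32)),C.mean(0))
r=arm.trace(p,'counter')
for t in('counter','slate_coaster','cork_coaster','felt','lantern','glass'):
    for r in arm.trace(p,t)[:3]:
        if r['score']<.3: continue
        Q=pts(p,r['region']);Q=Q[abs(Q[:,2]-np.median(Q[:,2]))<.008]
        ray_c=cv2.minAreaRect(np.argwhere(r['region'])[:,::-1].astype(np.float32))
        print(t,round(r['score'],2),np.round(r['extent']),*rect(Q),np.round(Q.mean(0)*1000,1))
a=21;
plan(.5615,-.0005,.12,13)
cv2.imwrite('pics/t8.png',p['img'])
E
```

```text
cork 653 ((489.2095642089844, 27.81449317932129), 39.66474151611328) [0.48872984 0.02820936 0.01625615]
counter 0.88 [171. 238. 211. 272.] [305.6 166.5] [ 33.4 120.3] 30.6 [305.4 166.1  18.4]
counter 0.63 [ 91. 148. 180. 206.] [520.2 319.4] [154.1 240.8] 2.9 [513.7 311.8   6.5]
counter 0.62 [231. 150. 274. 169.] [ 5.612e+02 -2.000e-01] [ 34.3 119.8] 13.0 [560.6  -0.8  30.1]
slate_coaster 0.71 [263. 165. 296. 197.] [510.6 -69.5] [82.6 82. ] 10.7 [509.6 -69.3  16. ]
cork_coaster 0.75 [230. 175. 256. 204.] [489.7  30.1] [77.2 73.7] 0.7 [489.5  29.4  16.3]
felt 0.85 [352. 161. 411. 190.] [ 532.2 -348.9] [152.3  63.2] 82.1 [ 531.5 -348.8    3. ]
lantern 0.96 [321. 122. 348. 158.] [ 615.2 -221.6] [49.7 50.4] 37.5 [ 614.2 -220.3  104.2]
lantern 0.8 [ 93. 163. 128. 189.] [517.  371.9] [50.3 49.8] 2.7 [516.2 370.4 109.1]
t 22.62 tcp [517.8 374.5 205.9] jaw 2.98 tilt 0.08 q6 0.39 w 70.0 F [ 0.4 -0.1  0.4]
 turn rx -0.1749  shift(after turn, ideal) units [  3.446 -15.008  -1.668]  shift now-axes [  3.442 -15.07    0.97 ] tilt fix rotvec [ 0.     -0.0013  0.0006]
```

View pics/t8.png

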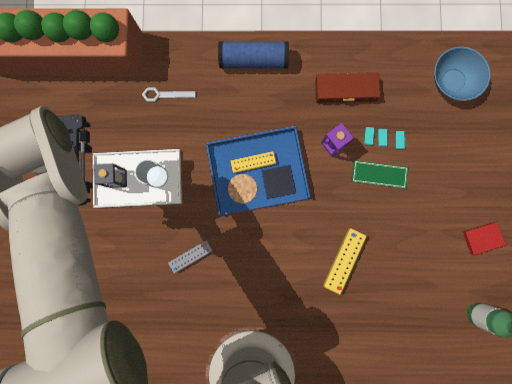

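Both stand upright on the tray: lantern at (108,176), glass at (152,175). The counter is still at (561,0), as before. I'll go to the counter.

>>> carry_out([
  [[-0.175, 0, 0], [0, 0, 0], 60],
  [[0, 0, 0], [0, -0.6, -0.1], 60],
  [[0, 0, 0], [0, -1, -0.11], 60],
  [[0, 0, 0], [0, -1, -0.11], 60],
  [[0, 0, 0], [0, -1, -0.11], 60],
  [[0, 0, 0], [0, -1, -0.11], 60],
  [[0, 0, 0], [0, -1, -0.11], 60],
  [[0, 0, 0], [0, -1, -0.11], 60],
  [[0, 0, 0], [0, -1, -0.11], 60],
  [[0, 0, 0], [0, -1, -0.11], 60],
  [[0, 0, 0], [0, -1, -0.11], 60],
  [[0, 0, 0], [0, -1, -0.11], 60],
])

```text
clock: 24.12
tcp_pos: [0.5481, 0.1081, 0.2066]
ee_rot: [0.703, -0.079, 0.703, 0.078]
contact_force: [0.1, 0.4, -0.7]
gripper_width: 0.0602
```

>>> carry_out([
  [[0, 0, 0], [0.4, -1, -0.11], 60],
  [[0, 0, 0], [0.6, -1, -0.11], 60],
  [[0, 0, 0], [0.8, -1, -0.11], 60],
  [[0, 0, 0], [0.8, -1, -0.11], 60],
  [[0, 0, 0], [0.8, -0.4, -0.06], 60],
  [[0, 0, 0], [0, 0, 0], 60],
])

```text
clock: 24.88
tcp_pos: [0.56, -0.0013, 0.1206]
ee_rot: [0.702, -0.078, 0.704, 0.079]
contact_force: [0.8, 0.4, 0.2]
gripper_width: 0.0597
```

```bash
python3 - <<'E'
from h import *
plan(.5618,.0002,.030,13)
p=arm.get_image('side');cv2.imwrite('pics/s9.png',cv2.resize(p['img'][90:290,150:400],None,fx=3,fy=3))
E
```

```text
t 24.88 tcp [560.   -1.3 120.6] jaw 12.75 tilt 0.17 q6 -0.43 w 59.7 F [0.8 0.4 0.2]
 turn rx -0.0044  shift(after turn, ideal) units [3.623 0.036 0.094]  shift now-axes [3.623 0.037 0.094] tilt fix rotvec [ 0.     -0.0028 -0.0012]
```

View pics/s9.png

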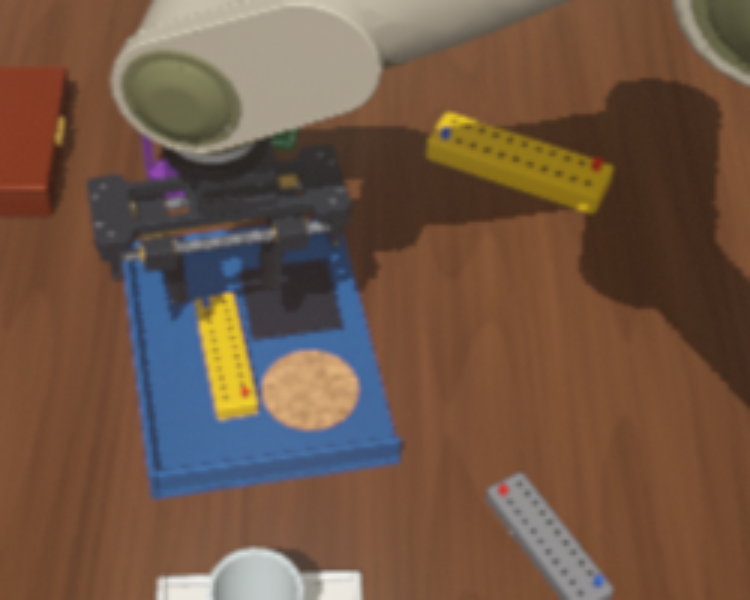

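The fingers sit in front of and behind the counter. I'll descend.

>>> carry_out([
  [[-0.004, 0, 0], [0.6, 0.04, 0.09], 60],
  [[0, 0, 0], [0.8, 0, 0], 60],
  [[0, 0, 0], [0.8, 0, 0], 60],
  [[0, 0, 0], [0.8, 0, 0], 60],
  [[0, 0, 0], [0.4, 0, 0], 60],
  [[0, 0, 0], [0.2, 0, 0], 60],
  [[0, 0, 0], [0, 0, 0], 60],
])

```text
clock: 25.8
tcp_pos: [0.5631, 0.0013, 0.0319]
ee_rot: [0.703, -0.082, 0.702, 0.081]
contact_force: [0.0, 0.3, 0.3]
gripper_width: 0.0598
```

>>> carry_out([
  [[0, 0, 0], [0, 0, 0], 45],
  [[0, 0, 0], [0, 0, 0], 36],
  [[0, 0, 0], [0, 0, 0], 30],
  [[0, 0, 0], [0, 0, 0], 30],
  [[0, 0, 0], [0, 0, 0], 30],
], grip_force=15)

```text
clock: 26.42
tcp_pos: [0.5631, 0.0012, 0.032]
ee_rot: [0.702, -0.082, 0.702, 0.081]
contact_force: [-1.3, -0.7, 3.6]
gripper_width: 0.0339
```

```bash
python3 - <<'E'
from h import *
plan(.5618,.0002,.030,13)
E
```

```text
t 26.43 tcp [563.1   1.2  32. ] jaw 13.24 tilt 0.02 q6 -0.44 w 33.9 F [-1.3 -0.7  3.6]
 turn rx 0.0041  shift(after turn, ideal) units [ 0.079 -0.026 -0.058]  shift now-axes [ 0.079 -0.026 -0.058] tilt fix rotvec [-0.      0.0003  0.0002]
```

>>> carry_out([
  [[0, 0, 0], [-0.3, 0, 0], 30],
  [[0, 0, 0], [-0.7, 0, 0], 30],
  [[0, 0, 0], [-0.9, 0, 0], 30],
  [[0, 0, 0], [-0.9, 0, 0], 30],
  [[0, 0, 0], [-1, 0, 0], 30],
  [[0, 0, 0], [-1, 0, 0], 30],
  [[0, 0, 0], [-0.9, 0, 0], 30],
  [[0, 0, 0], [-0.7, 0, 0], 30],
  [[0, 0, 0], [-0.4, 0, 0], 30],
  [[0.18, 0, 0], [0, 0, 0], 30],
  [[0.18, 0, 0], [0, 0, 0], 30],
])

```text
clock: 27.8
tcp_pos: [0.5628, 0.0012, 0.2021]
ee_rot: [0.705, 0.048, 0.706, -0.048]
contact_force: [1.0, 0.4, -0.9]
gripper_width: 0.0339
```

```bash
python3 - <<'E'
from h import *
plan(.5333,-.3485,.10,-7.4)
for n in('top','side'):
    p=arm.get_image(n);P=pts(p);hsv=cv2.cvtColor(p['img'],cv2.COLOR_BGR2HSV)
    f=[r for r in arm.trace(p,'felt') if r['score']>.3][0]
    m=f['region'];cs=max(cv2.findContours(m.astype(np.uint8),0,1)[0],key=cv2.contourArea)[:,0]
    W=ray(p,cs,.003);print(n,m.sum(),'outline',*rect(W))
    g=((hsv[...,0]>60)&(hsv[...,0]<85)&(hsv[...,1]>120)).astype(np.uint8)
    l,lab,st,ce=cv2.connectedComponentsWithStats(g)
    ex=f['extent'];i=lab[int((ex[1]+ex[3])/2),int((ex[0]+ex[2])/2)]
    if i: 
        c2=np.argwhere(lab==i)[:,::-1];print(' green',len(c2),*rect(ray(p,c2,.003)),ray(p,c2,.003).mean(0))
    cv2.imwrite(f'pics/{n}10.png',p['img'])
E
```

```text
t 27.8 tcp [562.8   1.2 202.1] jaw -7.73 tilt 0.0 q6 -0.07 w 33.9 F [ 1.   0.4 -0.9]
 turn rx -0.0057  shift(after turn, ideal) units [  4.081 -14.025   0.632]  shift now-axes [  4.081 -14.021   0.713] tilt fix rotvec [ 0.     -0.0001 -0.    ]
top 1210 outline [ 531.3 -347.5] [154.5  63.5] 83.0
 green 810 [ 530.8 -348.8] [135.3  45.6] 82.7 [ 0.5306527  -0.34915052  0.003     ]
side 224 outline [ 516.8 -381. ] [43.4 74.4] 1.3
 green 142 [ 521.3 -376.1] [34.1 64.8] 1.3 [ 0.52312533 -0.38004319  0.003     ]
```

View pics/side10.png

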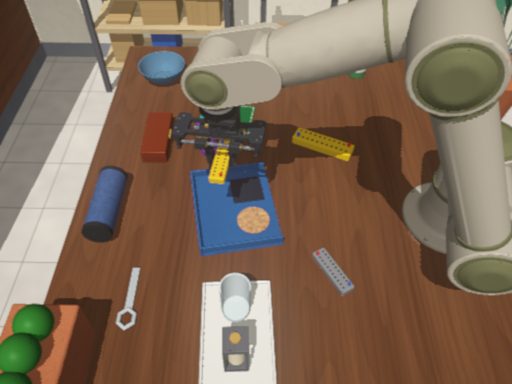

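The counter is held level and dots-up at (219,166). I'll move over the felt at height, since the purple lantern stands beside the path.

>>> carry_out([
  [[-0.005, 0, 0], [0, -0.5, 0], 30],
  [[0, 0, 0], [0, -1, 0.05], 30],
  [[0, 0, 0], [0, -1, 0.05], 30],
  [[0, 0, 0], [0, -1, 0.05], 30],
  [[0, 0, 0], [0, -1, 0.05], 30],
  [[0, 0, 0], [0, -1, 0.05], 30],
  [[0, 0, 0], [0, -1, 0.05], 30],
  [[0, 0, 0], [0, -1, 0.05], 30],
  [[0, 0, 0], [0, -1, 0.05], 30],
  [[0, 0, 0], [0, -1, 0.05], 30],
  [[0, 0, 0], [0, -1, 0.05], 30],
  [[0, 0, 0], [0, -1, 0.05], 30],
])

```text
clock: 29.5
tcp_pos: [0.5407, -0.2874, 0.2017]
ee_rot: [0.706, 0.044, 0.706, -0.044]
contact_force: [0.3, 0.7, -1.3]
gripper_width: 0.0339
```

>>> carry_out([
  [[0, 0, 0], [0, -1, 0.05], 30],
  [[0, 0, 0], [0, -1, 0.05], 30],
  [[0, 0, 0], [0, -0.5, 0], 30],
  [[0, 0, 0], [0.5, 0, 0], 30],
  [[0, 0, 0], [1, 0, 0], 30],
  [[0, 0, 0], [1, 0, 0], 30],
  [[0, 0, 0], [0.8, 0, 0], 30],
  [[0, 0, 0], [0.6, 0, 0], 30],
  [[0, 0, 0], [0.2, 0, 0], 30],
  [[0, 0, 0], [0, 0, 0], 30],
])

```text
clock: 30.75
tcp_pos: [0.5359, -0.348, 0.0994]
ee_rot: [0.706, 0.044, 0.706, -0.044]
contact_force: [-0.3, -0.6, -1.1]
gripper_width: 0.034
```

```bash
python3 - <<'E'
from h import *
plan(.5324,-.3481,.04,-7.4)
for n in('top','side'):
    p=arm.get_image(n);P=pts(p)
    cc=p['img'][110:230,310:460] if n=='top' else p['img'][70:170,170:300]
    cv2.imwrite(f'pics/{n}11.png',cv2.resize(cc,None,fx=5,fy=5,interpolation=cv2.INTER_CUBIC))
E
```

```text
t 30.75 tcp [ 535.9 -348.    99.4] jaw -7.09 tilt 0.01 q6 -0.64 w 34.0 F [-0.3 -0.6 -1.1]
 turn rx 0.0054  shift(after turn, ideal) units [ 2.374 -0.021 -0.137]  shift now-axes [ 2.374 -0.02  -0.137] tilt fix rotvec [-0.      0.0001  0.0001]
```

View pics/top11.png

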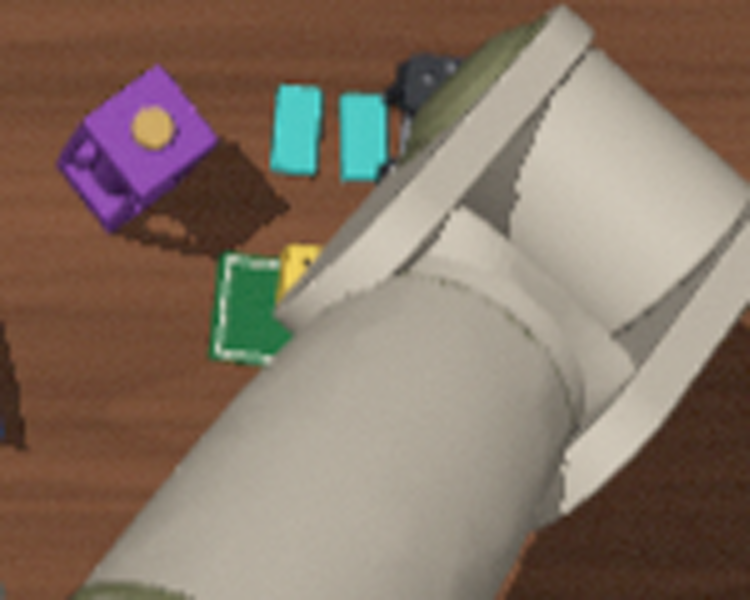

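View pics/side11.png

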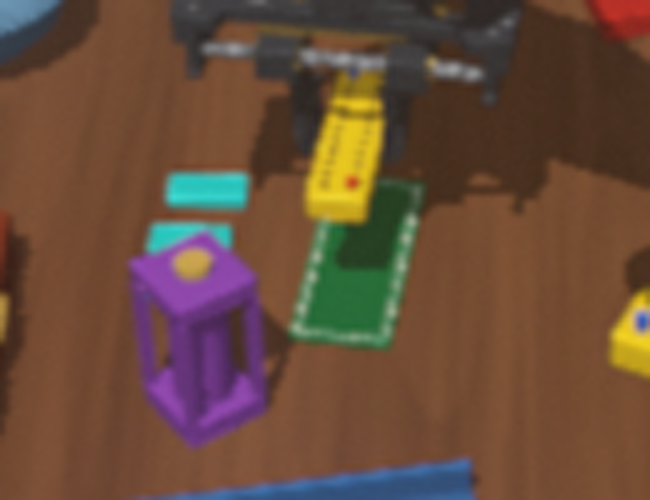

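>>> carry_out([
  [[0.005, 0, 0], [0.4, 0, -0.14], 30],
  [[0, 0, 0], [0.8, -0.02, 0], 30],
  [[0, 0, 0], [0.8, 0, 0], 30],
  [[0, 0, 0], [0.5, 0, 0], 30],
  [[0, 0, 0], [0.3, 0, 0], 30],
  [[0, 0, 0], [0.1, 0, 0], 30],
  [[0, 0, 0], [0.05, 0, 0], 30],
  [[0, 0, 0], [0, 0, 0], 30],
])

```text
clock: 31.85
tcp_pos: [0.5324, -0.3483, 0.0259]
ee_rot: [0.706, 0.045, 0.705, -0.046]
contact_force: [0.4, 0.2, -1.7]
gripper_width: 0.0339
```

```bash
python3 - <<'E'
from h import *
plan(.5324,-.3481,.023,-7.4)
for n in('top','side'):
    p=arm.get_image(n);P=pts(p)
    cc=p['img'][110:230,310:460] if n=='top' else p['img'][70:170,170:300]
    cv2.imwrite(f'pics/{n}12.png',cv2.resize(cc,None,fx=5,fy=5,interpolation=cv2.INTER_CUBIC))
    pickle.dump(p,open(n+'12.pkl','wb'))
E
```

```text
t 31.85 tcp [ 532.4 -348.3   25.9] jaw -7.39 tilt 0.04 q6 -0.63 w 33.9 F [ 0.4  0.2 -1.7]
 turn rx 0.0002  shift(after turn, ideal) units [0.115 0.008 0.   ]  shift now-axes [0.115 0.008 0.   ] tilt fix rotvec [-0.      0.0006  0.0004]
```

View pics/side12.png

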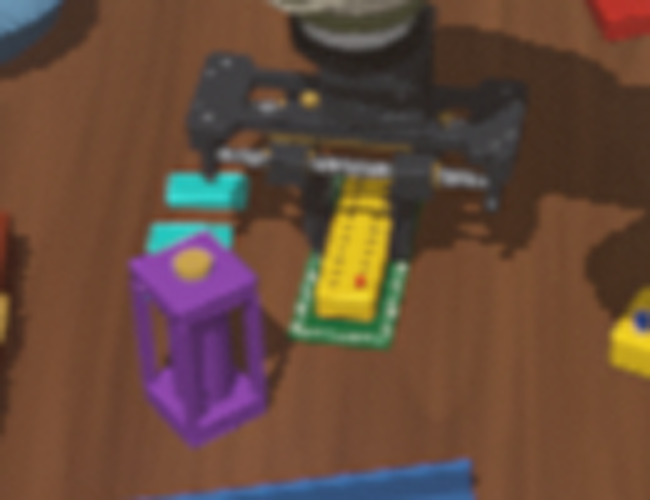

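View pics/top12.png

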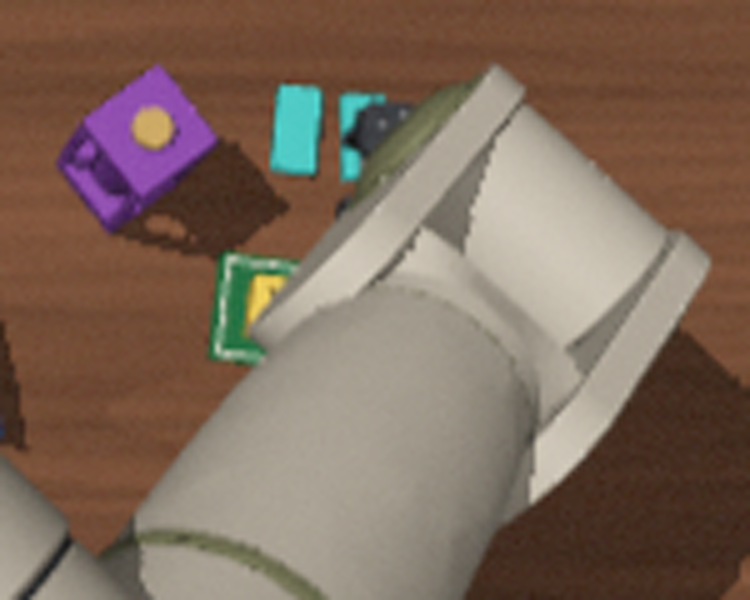

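The counter is lined up over the felt, so I'll lower it the last 3 mm.

>>> carry_out([
  [[0, 0, 0], [0.05, 0, 0], 30],
  [[0, 0, 0], [0.03, 0, 0], 30],
  [[0, 0, 0], [0, 0, 0], 30],
])

```text
clock: 32.33
tcp_pos: [0.5322, -0.3482, 0.0234]
ee_rot: [0.706, 0.046, 0.706, -0.046]
contact_force: [0.2, 0.5, -0.5]
gripper_width: 0.0339
```

>>> carry_out([
  [[0, 0, 0], [0.03, 0, 0], 30],
  [[0, 0, 0], [0, 0, 0], 30],
])

```text
clock: 32.58
tcp_pos: [0.5323, -0.3482, 0.023]
ee_rot: [0.706, 0.046, 0.706, -0.046]
contact_force: [-1.9, 0.3, 2.8]
gripper_width: 0.0338
```

Contact. I'll release slowly and rise.

>>> carry_out([
  [[0, 0, 0], [0, 0, 0], 37],
  [[0, 0, 0], [0, 0, 0], 42],
  [[0, 0, 0], [0, 0, 0], 54],
  [[0, 0, 0], [0, 0, 0], 54],
  [[0, 0, 0], [-0.5, 0, 0], 54],
  [[0, 0, 0], [-1, 0, 0], 54],
  [[0, 0, 0], [-1, 0, 0], 54],
  [[0, 0, 0], [-1, 0, 0], 54],
  [[0, 0, 0], [-1, 0, 0], 54],
  [[0, 0, 0], [-1, 0, 0], 54],
  [[0, 0, 0], [-1, 0, 0], 54],
  [[0, 0, 0], [-0.8, 0, 0], 54],
])

```text
clock: 34.08
tcp_pos: [0.5323, -0.3482, 0.2074]
ee_rot: [0.706, 0.045, 0.705, -0.046]
contact_force: [0.7, -0.1, 0.4]
gripper_width: 0.0541
```

>>> carry_out([
  [[0, 0, 0], [0, 1, 0], 84],
  [[0, 0, 0], [0, 1, 0], 84],
  [[0, 0, 0], [0, 1, 0], 84],
  [[0, 0, 0], [0, 1, 0], 84],
  [[0, 0, 0], [0, 1, 0], 84],
  [[0, 0, 0], [0, 1, 0], 84],
  [[0, 0, 0], [0, 1, 0], 84],
  [[0, 0, 0], [0, 1, 0], 84],
  [[0, 0, 0], [0, 1, 0], 84],
  [[0, 0, 0], [0, 1, 0], 84],
  [[0, 0, 0], [0, 1, 0], 84],
  [[0, 0, 0], [0, 1, 0], 84],
])

```text
clock: 35.58
tcp_pos: [0.5707, -0.0489, 0.2052]
ee_rot: [0.706, 0.045, 0.706, -0.045]
contact_force: [0.2, 0.3, 1.0]
gripper_width: 0.0841
```

```bash
python3 - <<'E'
from h import *
for n in('top','side'):
    p=arm.get_image(n);hsv=cv2.cvtColor(p['img'],cv2.COLOR_BGR2HSV)
    P=pts(p);h=hsv[p['z_map']>0]
    nr=(abs(P[:,0]-.532)<.06)&(abs(P[:,1]+.349)<.10)
    Y=P[nr&(h[:,0]>18)&(h[:,0]<32)&(h[:,1]>140)&(P[:,2]>.013)]
    print(n,'counter',len(Y),*rect(Y),np.round(Y.mean(0)*1000,1))
    F=P[nr&(P[:,2]<.009)&(h[:,0]>45)&(h[:,0]<90)&(h[:,1]>60)]
    print(' felt',len(F),*rect(F))
    cc=p['img'][110:230,310:460] if n=='top' else p['img'][70:170,170:300]
    cv2.imwrite(f'pics/{n}13.png',cv2.resize(cc,None,fx=5,fy=5,interpolation=cv2.INTER_CUBIC))
    if n=='top':
      for r in arm.trace(p,'domino1')[:3]: print(' dom',r['score'],*rect(pts(p,r['region'])))
plan(.5240,.2650,.20,3)
E
```

```text
top counter 534 [ 530.2 -349.2] [120.2  33.8] 82.3 [ 529.7 -348.    20.8]
 felt 404 [ 531. -349.] [152.   59.8] 82.3
 dom 0.61 [ 626.  -407.1] [32.9 49.9] 88.7
 dom 0.61 [ 637.8 -322.1] [29.1 47.2] 83.5
 dom 0.47 [ 633.7 -356.4] [23.4 45.5] 89.2
side counter 25 [ 533.  -356.7] [113.3  13.4] 75.1 [ 537.2 -345.7   20.1]
 felt 54 [ 539.2 -306.3] [63.5 56.7] 84.8
t 35.73 tcp [570.7 -49.3 205.2] jaw -7.27 tilt 0.01 q6 -0.16 w 83.9 F [ 0.8  0.2 -0.3]
 turn rx -0.1792  shift(after turn, ideal) units [ 0.208 12.653 -1.208]  shift now-axes [ 0.208 12.235 -3.444] tilt fix rotvec [ 0.     -0.      0.0002]
```

View pics/top13.png

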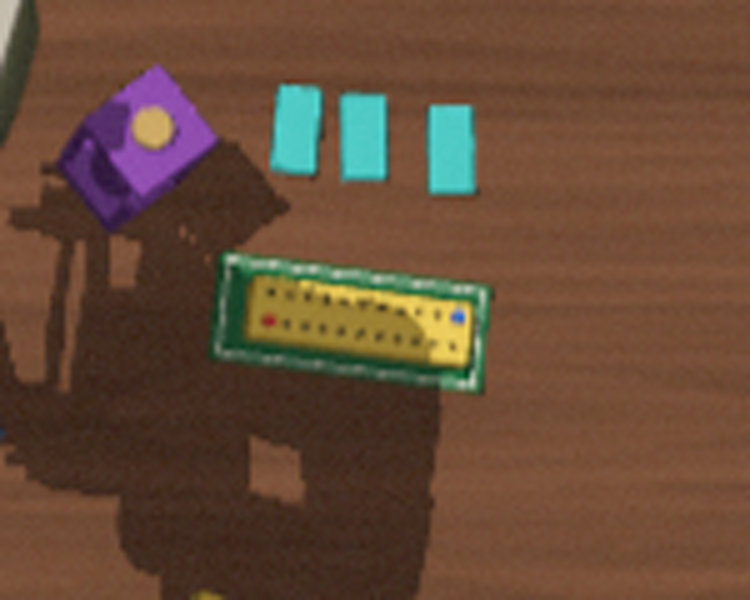

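The counter is dots-up on the felt and the dominoes haven't moved. The cloud centres agree to about 1 mm, and I'll measure it again once the shadow is gone. On to the glass.

>>> carry_out([
  [[-0.179, 0, 0], [0, 0, 0], 84],
  [[0, 0, 0], [0, 1, -0.1], 84],
  [[0, 0, 0], [0, 1, -0.1], 84],
  [[0, 0, 0], [0, 1, -0.1], 84],
  [[0, 0, 0], [0, 1, -0.1], 84],
  [[0, 0, 0], [0, 1, -0.1], 84],
  [[0, 0, 0], [0, 1, -0.1], 84],
  [[0, 0, 0], [0, 1, -0.1], 84],
  [[0, 0, 0], [0, 1, -0.1], 84],
  [[0, 0, 0], [0, 1, -0.1], 84],
  [[0, 0, 0], [0, 1, -0.1], 84],
  [[0, 0, 0], [0, 1, -0.1], 84],
])

```text
clock: 37.22
tcp_pos: [0.5296, 0.2228, 0.2052]
ee_rot: [0.707, -0.017, 0.707, 0.017]
contact_force: [0.2, -0.2, -0.0]
gripper_width: 0.0841
```

>>> carry_out([
  [[0, 0, 0], [0, 1, -0.1], 84],
  [[0, 0, 0], [0, 0.65, 0], 84],
  [[0, 0, 0], [0, 0, 0], 84],
])

```text
clock: 37.6
tcp_pos: [0.5251, 0.2639, 0.2051]
ee_rot: [0.707, -0.018, 0.707, 0.018]
contact_force: [-0.3, -0.1, -0.1]
gripper_width: 0.0839
```

```bash
python3 - <<'E'
from h import *
plan(.5237,.2650,.076,3)
for n in('top','side'):
    p=arm.get_image(n);hsv=cv2.cvtColor(p['img'],cv2.COLOR_BGR2HSV)
    for (lo,hi,zz,nm) in(((18,130,90),(33,255,255),.021,'counter'),((45,60,40),(90,255,255),.003,'felt')):
        m=cv2.inRange(hsv,lo,hi)
        K=p['camera_matrix'];T=p['cam_to_world'];c=T[:3,:3].T@(np.array([.532,-.349,.01])-T[:3,3]);u=K[0,2]+K[0,0]*c[0]/-c[2];v=K[1,2]-K[1,1]*c[1]/-c[2]
        msk=np.zeros_like(m);cv2.circle(msk,(int(u),int(v)),38,255,-1);m&=msk
        if nm=='counter': my=m
        q=np.argwhere(m)[:,::-1]
        print(n,nm,len(q),*rect(ray(p,q,zz)))
    P=pts(p);G=P[(P[:,2]>.09)&(P[:,2]<.112)&(np.hypot(P[:,0]-.522,P[:,1]-.265)<.05)]
    print(n,'glass',len(G),cv2.minEnclosingCircle((G[:,:2]*1000).astype(np.float32))) if len(G)>5 else 0
    cc=p['img'][110:230,310:460] if n=='top' else p['img'][70:170,170:300]
    cv2.imwrite(f'pics/{n}14.png',cv2.resize(cc,None,fx=5,fy=5,interpolation=cv2.INTER_CUBIC))
    pickle.dump(p,open(n+'14.pkl','wb'))
E
```

```text
t 37.6 tcp [525.1 263.9 205.1] jaw 2.91 tilt 0.01 q6 0.22 w 83.9 F [-0.3 -0.1 -0.1]
 turn rx -0.0016  shift(after turn, ideal) units [ 5.163  0.048 -0.053]  shift now-axes [ 5.163  0.048 -0.053] tilt fix rotvec [ 0.     -0.      0.0002]
top counter 588 [ 522.3 -347.4] [123.1  50.1] 82.4
top felt 657 [ 570.  -353.3] [150.7 138.8] 82.8
top glass 127 ((522.91796875, 263.7364196777344), 32.480072021484375)
side counter 148 [ 571.3 -358.7] [158.   46.4] 32.7
side felt 161 [ 572.8 -391.2] [154.9  61.1] 1.3
side glass 310 ((523.2550048828125, 263.6885681152344), 32.61941146850586)
```

View pics/side14.png

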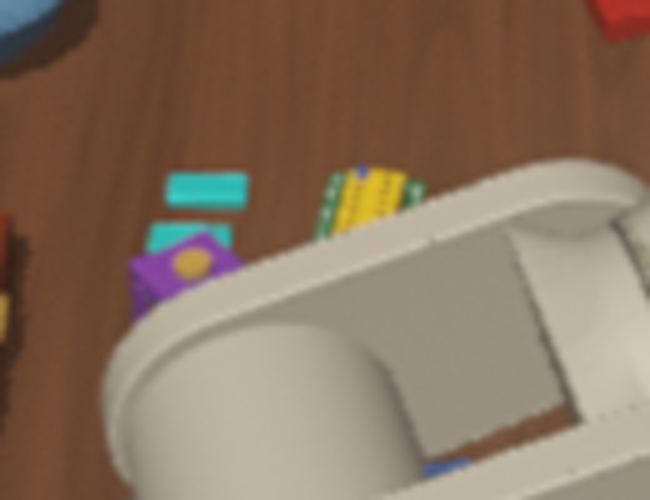

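View pics/top14.png

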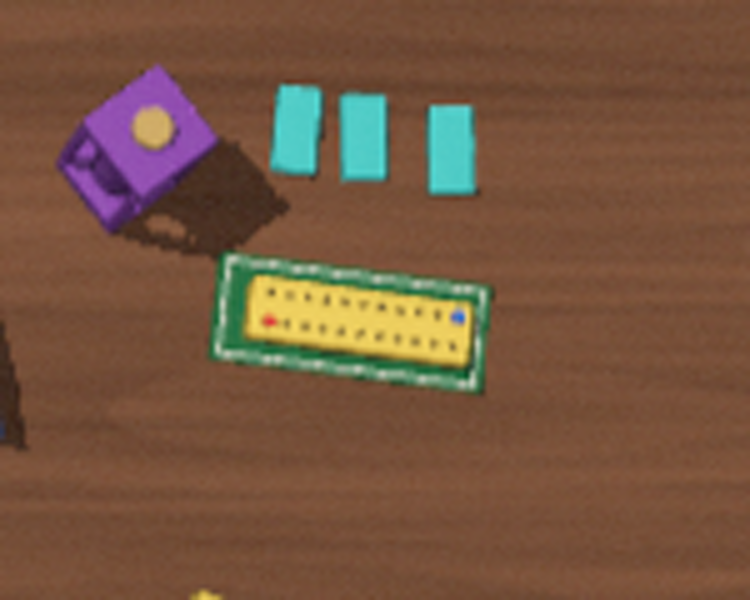

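```bash
python3 - <<'E'
from h import *
p=pickle.load(open('top14.pkl','rb'))
f=np.array([[220,253],[492,287],[484,393],[209,360]])/5.+[310,110]-.4
W=ray(p,f,.003);print(W.mean(0)*1e3,rect(W))
hsv=cv2.cvtColor(p['img'],cv2.COLOR_BGR2HSV);P=pts(p);h=hsv[p['z_map']>0]
nr=(abs(P[:,0]-.532)<.06)&(abs(P[:,1]+.349)<.10)
a=np.radians(-7.5);ex=np.array([np.cos(a),np.sin(a)]);ey=np.array([-np.sin(a),np.cos(a)])
Y=P[nr&(h[:,0]>18)&(h[:,0]<34)&(h[:,1]>100)]
F=P[nr&((h[:,0]>40)&(h[:,0]<90)&(h[:,1]>40))]
print(np.histogram(Y[:,2]*1e3,bins=[-5,5,10,14,17,20,23,27,35]))
T=Y[Y[:,2]>.017];
for nm,Q in(('counter',T),('felt',F)):
    q=Q[:,:2]*1e3;print(nm,len(Q),rect(Q),'x',np.percentile(q@ex,[1,99]),np.percentile(q@ex,[1,99]).mean(),'y',np.percentile(q@ey,[1,99]),np.percentile(q@ey,[1,99]).mean())
E
```

```text
[ 530.35947508 -349.15756973    3.        ] (array([ 530.5, -349.4]), array([150.8,  59.9]), 83.3)
(array([ 48,  13,  13,  23, 175, 265,  79,   1]), array([-5,  5, 10, 14, 17, 20, 23, 27, 35]))
counter 520 (array([ 530.4, -348.5]), array([119.7,  34.7]), 82.2) x [555.01536274 588.17297953] 571.5941711331752 y [-335.17559601 -217.62034936] -276.3979726886095
felt 508 (array([ 531.3, -349.1]), array([153. ,  60.4]), 82.8) x [542.47225285 602.03866431] 572.25545857628 y [-351.2169395  -201.38559947] -276.30126948471684
```

The counter is centred on the felt to within 1 mm and is parallel to it within measuring noise. I'll pick up the glass again.

>>> carry_out([
  [[0, 0, 0], [0.6, 0.05, -0.05], 84],
  [[0, 0, 0], [0.9, 0, 0], 84],
  [[0, 0, 0], [0.9, 0, 0], 84],
  [[0, 0, 0], [0.9, 0, 0], 84],
  [[0, 0, 0], [0.9, 0, 0], 84],
  [[0, 0, 0], [0.6, 0, 0], 84],
  [[0, 0, 0], [0.3, 0, 0], 84],
  [[0, 0, 0], [0, 0, 0], 84],
  [[0, 0, 0], [0, 0, 0], 66],
  [[0, 0, 0], [0, 0, 0], 58],
  [[0, 0, 0], [0, 0, 0], 58],
  [[0, 0, 0], [0, 0, 0], 58],
], grip_force=12)

```text
clock: 39.2
tcp_pos: [0.5239, 0.265, 0.0782]
ee_rot: [0.707, -0.018, 0.707, 0.018]
contact_force: [-1.6, 0.1, 3.7]
gripper_width: 0.0625
```

>>> carry_out([
  [[0, 0, 0], [0, 0, 0], 58],
  [[0, 0, 0], [-0.3, 0, 0], 58],
  [[0, 0, 0], [-0.6, 0, 0], 58],
  [[0, 0, 0], [-0.8, 0, 0], 58],
  [[0, 0, 0], [-0.9, 0, 0], 58],
  [[0, 0, 0], [-0.9, 0, 0], 58],
  [[0, 0, 0], [-0.6, 0, 0], 58],
  [[0, 0, 0], [-0.2, 0, 0], 58],
])

```text
clock: 40.2
tcp_pos: [0.5239, 0.2649, 0.1862]
ee_rot: [0.707, -0.018, 0.706, 0.018]
contact_force: [0.2, -0.4, -1.6]
gripper_width: 0.0625
```

```bash
python3 - <<'E'
from h import *
plan(.4896,.0288,.09,7)
E
```

```text
t 40.2 tcp [523.9 264.9 186.2] jaw 2.86 tilt 0.07 q6 0.22 w 62.5 F [ 0.2 -0.4 -1.6]
 turn rx -0.0722  shift(after turn, ideal) units [ 3.842 -9.209 -2.516]  shift now-axes [ 3.843 -9.366 -1.846] tilt fix rotvec [ 0.      0.0012 -0.0003]
```

>>> carry_out([
  [[-0.072, 0, 0], [0, -0.4, -0.1], 58],
  [[0, 0, 0], [0, -0.9, -0.25], 58],
  [[0, 0, 0], [0, -1, -0.28], 58],
  [[0, 0, 0], [0, -1, -0.28], 58],
  [[0, 0, 0], [0, -1, -0.28], 58],
  [[0, 0, 0], [0, -1, -0.28], 58],
  [[0, 0, 0], [0, -1, -0.28], 58],
  [[0, 0, 0], [0, -1, -0.28], 58],
  [[0, 0, 0], [0, -1, -0.28], 58],
  [[0, 0, 0], [0, -0.6, -0.2], 58],
  [[0, 0, 0], [0, -0.3, 0], 58],
  [[0, 0, 0], [0, 0, 0], 58],
])

```text
clock: 41.7
tcp_pos: [0.4889, 0.0291, 0.1852]
ee_rot: [0.706, -0.043, 0.706, 0.043]
contact_force: [0.6, -0.9, -2.2]
gripper_width: 0.0625
```

```bash
python3 - <<'E'
from h import *
plan(.4896,.0288,.09,7)
E
```

```text
t 41.7 tcp [488.9  29.1 185.2] jaw 6.97 tilt 0.01 q6 -0.3 w 62.5 F [ 0.6 -0.9 -2.2]
 turn rx -0.0005  shift(after turn, ideal) units [ 3.806 -0.017  0.028]  shift now-axes [ 3.806 -0.017  0.028] tilt fix rotvec [ 0.      0.     -0.0002]
```

>>> carry_out([
  [[0, 0, 0], [0.4, -0.02, 0.03], 58],
  [[0, 0, 0], [0.8, 0, 0], 58],
  [[0, 0, 0], [0.8, 0, 0], 58],
  [[0, 0, 0], [0.7, 0, 0], 58],
  [[0, 0, 0], [0.5, 0, 0], 58],
  [[0, 0, 0], [0.3, 0, 0], 58],
  [[0, 0, 0], [0.15, 0, 0], 58],
  [[0, 0, 0], [0.05, 0, 0], 58],
  [[0, 0, 0], [0, 0, 0], 58],
])

```text
clock: 42.82
tcp_pos: [0.4897, 0.0286, 0.093]
ee_rot: [0.706, -0.043, 0.706, 0.043]
contact_force: [-0.8, 0.3, -1.7]
gripper_width: 0.0625
```

```bash
python3 - <<'E'
from h import *
plan(.4896,.0288,.089,7)
p=arm.get_image('side');cv2.imwrite('pics/s15.png',cv2.resize(p['img'][150:270,180:300],None,fx=5,fy=5,interpolation=cv2.INTER_CUBIC))
E
```

```text
t 42.83 tcp [489.7  28.6  93. ] jaw 6.99 tilt 0.03 q6 -0.3 w 62.5 F [-0.8  0.3 -1.7]
 turn rx -0.0002  shift(after turn, ideal) units [ 0.16   0.008 -0.002]  shift now-axes [ 0.16   0.008 -0.002] tilt fix rotvec [-0.      0.0006  0.0002]
```

View pics/s15.png

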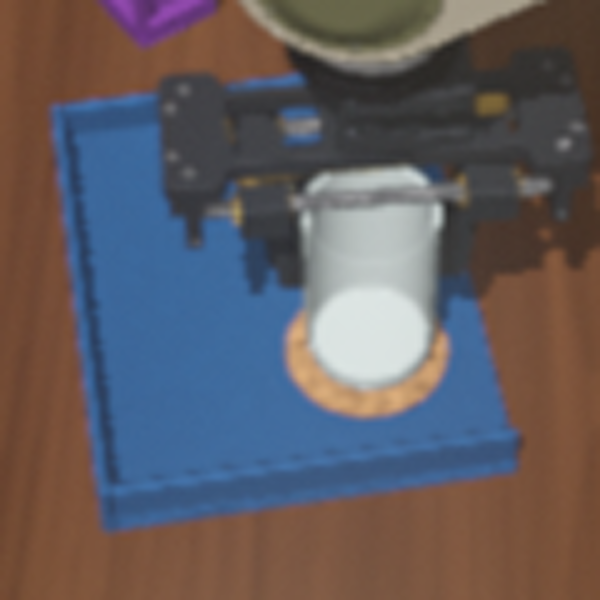

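The foot is centred over the cork, with 4 mm still to go.

>>> carry_out([
  [[0, 0, 0], [0.06, 0, 0], 58],
  [[0, 0, 0], [0.04, 0, 0], 58],
  [[0, 0, 0], [0.03, 0, 0], 58],
  [[0, 0, 0], [0, 0, 0], 58],
])

```text
clock: 43.38
tcp_pos: [0.4895, 0.0286, 0.0894]
ee_rot: [0.706, -0.043, 0.706, 0.043]
contact_force: [0.4, 0.7, -2.4]
gripper_width: 0.0627
```

>>> carry_out([
  [[0, 0, 0], [0.03, 0, 0], 58],
  [[0, 0, 0], [0, 0, 0], 58],
])

```text
clock: 43.62
tcp_pos: [0.4896, 0.0287, 0.0892]
ee_rot: [0.706, -0.043, 0.706, 0.043]
contact_force: [-3.1, -0.2, 5.8]
gripper_width: 0.063
```

>>> carry_out([
  [[0, 0, 0], [0, 0, 0], 66],
  [[0, 0, 0], [0, 0, 0], 72],
  [[0, 0, 0], [0, 0, 0], 84],
  [[0, 0, 0], [0, 0, 0], 84],
  [[0, 0, 0], [-0.5, 0, 0], 84],
  [[0, 0, 0], [-1, 0, 0], 84],
  [[0, 0, 0], [-1, 0, 0], 84],
  [[0, 0, 0], [-1, 0, 0], 84],
  [[0, 0, 0], [-1, 0, 0], 84],
  [[0, 0, 0], [-0.5, 0, 0], 80],
])

```text
clock: 44.88
tcp_pos: [0.4898, 0.0286, 0.2155]
ee_rot: [0.707, -0.043, 0.705, 0.043]
contact_force: [0.3, 0.1, -1.1]
gripper_width: 0.0802
```

```bash
python3 - <<'E'
from h import *
plan(.5181,.3747,.2,3)
E
```

```text
t 44.88 tcp [489.8  28.6 215.5] jaw 6.99 tilt 0.13 q6 -0.3 w 80.2 F [ 0.3  0.1 -1.1]
 turn rx 0.0697  shift(after turn, ideal) units [ 0.615 13.765  1.855]  shift now-axes [ 0.617 13.602  2.809] tilt fix rotvec [-0.      0.0022  0.0007]
```

>>> carry_out([
  [[0.07, 0, 0], [0, 0.4, 0.1], 80],
  [[0, 0, 0], [0, 1, 0.15], 80],
  [[0, 0, 0], [0, 1, 0.15], 80],
  [[0, 0, 0], [0, 1, 0.15], 80],
  [[0, 0, 0], [0, 1, 0.15], 80],
  [[0, 0, 0], [0, 1, 0.15], 80],
  [[0, 0, 0], [0, 1, 0.15], 80],
  [[0, 0, 0], [0, 1, 0.15], 80],
  [[0, 0, 0], [0, 1, 0.15], 80],
  [[0, 0, 0], [0, 1, 0.15], 80],
  [[0, 0, 0], [0, 1, 0.15], 80],
  [[0, 0, 0], [0, 1, 0.1], 80],
])

```text
clock: 46.38
tcp_pos: [0.5163, 0.3164, 0.2135]
ee_rot: [0.707, -0.018, 0.707, 0.018]
contact_force: [0.5, -1.1, -0.5]
gripper_width: 0.0799
```

>>> carry_out([
  [[0, 0, 0], [0, 1, 0.1], 80],
  [[0, 0, 0], [0, 1, 0], 80],
  [[0, 0, 0], [0, 0.37, 0], 80],
  [[0, 0, 0], [0, 0, 0], 80],
])

```text
clock: 46.88
tcp_pos: [0.5157, 0.3748, 0.2135]
ee_rot: [0.707, -0.019, 0.707, 0.018]
contact_force: [-0.2, -0.2, 0.5]
gripper_width: 0.0801
```

```bash
python3 - <<'E'
from h import *
plan(.5181,.3747,.083,3)
p=arm.get_image('top');P=pts(p);hsv=cv2.cvtColor(p['img'],cv2.COLOR_BGR2HSV)[p['z_map']>0]
G=P[(P[:,2]>.105)&(np.hypot(P[:,0]-.489,P[:,1]-.028)<.05)]
print('glass',len(G),cv2.minEnclosingCircle((G[:,:2]*1000).astype(np.float32)),np.percentile(G[:,2],[5,95]))
cc=p['img'][115:225,195:315];cv2.imwrite('pics/t16.png',cv2.resize(cc,None,fx=5,fy=5,interpolation=cv2.INTER_CUBIC))
for r in arm.trace(p,'slate_coaster')[:2]:
    cs=max(cv2.findContours(r['region'].astype(np.uint8),0,1)[0],key=cv2.contourArea)[:,0]
    print('slate',r['score'],*rect(pts(p,r['region'])),'outline',*rect(ray(p,cs,.016)))
E
```

```text
t 46.88 tcp [515.7 374.8 213.5] jaw 3.01 tilt 0.03 q6 0.39 w 80.1 F [-0.2 -0.2  0.5]
 turn rx 0.0001  shift(after turn, ideal) units [ 5.219 -0.008  0.098]  shift now-axes [ 5.219 -0.008  0.098] tilt fix rotvec [ 0.     -0.0004  0.0004]
glass 118 ((488.23663330078125, 27.60885238647461), 31.816789627075195) [0.10684293 0.11915645]
slate 0.75 [509.  -69.5] [80.9 80.8] 11.6 outline [508.9 -69.4] [80.4 80.7] 11.1
```

View pics/t16.png

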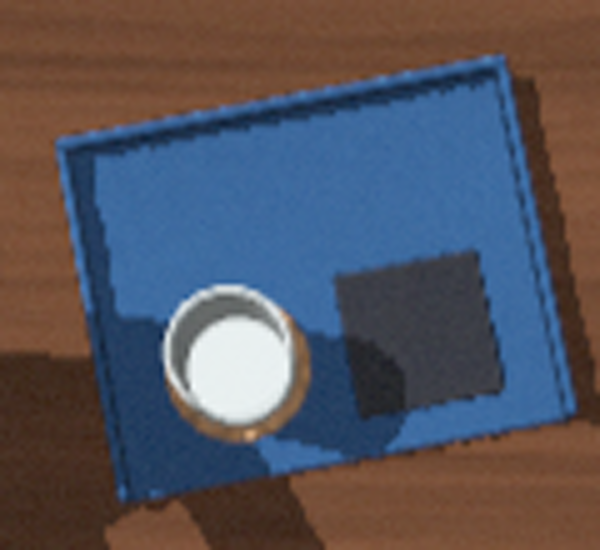

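The glass stands on the cork, and its rim centre is within about 1 mm of the cork's. Now the lantern.

>>> carry_out([
  [[0, 0, 0], [0.6, 0, 0.1], 80],
  [[0, 0, 0], [0.9, 0, 0], 80],
  [[0, 0, 0], [0.9, 0, 0], 80],
  [[0, 0, 0], [0.9, 0, 0], 80],
  [[0, 0, 0], [0.9, 0, 0], 80],
  [[0, 0, 0], [0.6, 0, 0], 80],
  [[0, 0, 0], [0.4, 0, 0], 80],
  [[0, 0, 0], [0, 0, 0], 80],
  [[0, 0, 0], [0, 0, 0], 58],
  [[0, 0, 0], [0, 0, 0], 46],
  [[0, 0, 0], [0, 0, 0], 46],
  [[0, 0, 0], [0, 0, 0], 46],
], grip_force=18)

```text
clock: 48.48
tcp_pos: [0.5183, 0.3751, 0.084]
ee_rot: [0.707, -0.018, 0.707, 0.018]
contact_force: [-0.9, -0.6, 2.4]
gripper_width: 0.0498
```

>>> carry_out([
  [[0, 0, 0], [0, 0, 0], 46],
  [[0, 0, 0], [-0.3, 0, 0], 46],
  [[0, 0, 0], [-0.7, 0, 0], 46],
  [[0, 0, 0], [-0.9, 0, 0], 46],
  [[0, 0, 0], [-0.9, 0, 0], 46],
  [[0, 0, 0], [-0.9, 0, 0], 46],
  [[0, 0, 0], [-0.9, 0, 0], 46],
  [[0, 0, 0], [-0.8, 0, 0], 46],
  [[0, 0, 0], [-0.5, 0, 0], 46],
  [[0, 0, 0], [-0.2, 0, 0], 46],
])

```text
clock: 49.72
tcp_pos: [0.5184, 0.375, 0.2371]
ee_rot: [0.707, -0.018, 0.707, 0.019]
contact_force: [-0.7, -0.0, -4.0]
gripper_width: 0.05
```

```bash
python3 - <<'E'
from h import *
plan(.5097,-.0688,.1,11)
E
```

```text
t 49.73 tcp [518.4 375.  237.1] jaw 2.98 tilt 0.05 q6 0.39 w 50.0 F [-0.7 -0.  -4. ]
 turn rx -0.14  shift(after turn, ideal) units [  5.475 -17.363  -3.732]  shift now-axes [  5.477 -17.713  -1.273] tilt fix rotvec [ 0.      0.0008 -0.0003]
```

>>> carry_out([
  [[-0.14, 0, 0], [0, -0.3, 0], 46],
  [[0, 0, 0], [0, -0.8, -0.2], 46],
  [[0, 0, 0], [0, -1, -0.22], 46],
  [[0, 0, 0], [0, -1, -0.22], 46],
  [[0, 0, 0], [0, -1, -0.22], 46],
  [[0, 0, 0], [0, -1, -0.22], 46],
  [[0, 0, 0], [0, -1, -0.22], 46],
  [[0, 0, 0], [0, -1, -0.22], 46],
  [[0, 0, 0], [0, -1, -0.22], 46],
  [[0, 0, 0], [0, -1, -0.22], 46],
  [[0, 0, 0], [0, -1, -0.22], 46],
  [[0, 0, 0], [0, -1, -0.22], 46],
])

```text
clock: 51.22
tcp_pos: [0.511, 0.0902, 0.2358]
ee_rot: [0.703, -0.068, 0.704, 0.068]
contact_force: [0.5, 0.8, -4.2]
gripper_width: 0.0502
```

>>> carry_out([
  [[0, 0, 0], [0, -1, -0.22], 46],
  [[0, 0, 0], [0, -1, -0.22], 46],
  [[0, 0, 0], [0, -1, -0.22], 46],
  [[0, 0, 0], [0, -1, -0.22], 46],
  [[0, 0, 0], [0, -1, -0.2], 46],
  [[0, 0, 0], [0, -0.8, -0.1], 46],
  [[0, 0, 0], [0, -0.4, 0], 46],
  [[0, 0, 0], [0, 0, 0], 46],
])

```text
clock: 52.22
tcp_pos: [0.5121, -0.0669, 0.2361]
ee_rot: [0.704, -0.067, 0.704, 0.068]
contact_force: [0.2, 0.8, -5.0]
gripper_width: 0.0503
```

```bash
python3 - <<'E'
from h import *
plan(.5097,-.0688,.0947,11)
E
```

```text
t 52.23 tcp [512.1 -66.9 236.1] jaw 10.97 tilt 0.02 q6 -0.55 w 50.3 F [ 0.2  0.8 -5. ]
 turn rx -0.0006  shift(after turn, ideal) units [ 5.655 -0.059 -0.106]  shift now-axes [ 5.655 -0.059 -0.106] tilt fix rotvec [ 0.     -0.0002 -0.0003]
```

>>> carry_out([
  [[0, 0, 0], [0.5, -0.06, -0.1], 46],
  [[0, 0, 0], [0.9, 0, 0], 46],
  [[0, 0, 0], [0.9, 0, 0], 46],
  [[0, 0, 0], [0.9, 0, 0], 46],
  [[0, 0, 0], [0.9, 0, 0], 46],
  [[0, 0, 0], [0.7, 0, 0], 46],
  [[0, 0, 0], [0.4, 0, 0], 46],
  [[0, 0, 0], [0.2, 0, 0], 46],
  [[0, 0, 0], [0.05, 0, 0], 46],
  [[0, 0, 0], [0, 0, 0], 46],
])

```text
clock: 53.48
tcp_pos: [0.51, -0.0687, 0.1004]
ee_rot: [0.704, -0.068, 0.704, 0.068]
contact_force: [0.0, -0.5, -3.4]
gripper_width: 0.05
```

```bash
python3 - <<'E'
from h import *
plan(.5097,-.0688,.0947,11)
p=arm.get_image('side');cv2.imwrite('pics/s17.png',cv2.resize(p['img'][140:260,180:300],None,fx=5,fy=5,interpolation=cv2.INTER_CUBIC))
E
```

```text
t 53.48 tcp [510.  -68.7 100.4] jaw 11.01 tilt 0.05 q6 -0.55 w 50.0 F [ 0.  -0.5 -3.4]
 turn rx 0.0001  shift(after turn, ideal) units [ 0.226 -0.001 -0.012]  shift now-axes [ 0.226 -0.001 -0.012] tilt fix rotvec [-0.      0.0007  0.0004]
```

View pics/s17.png

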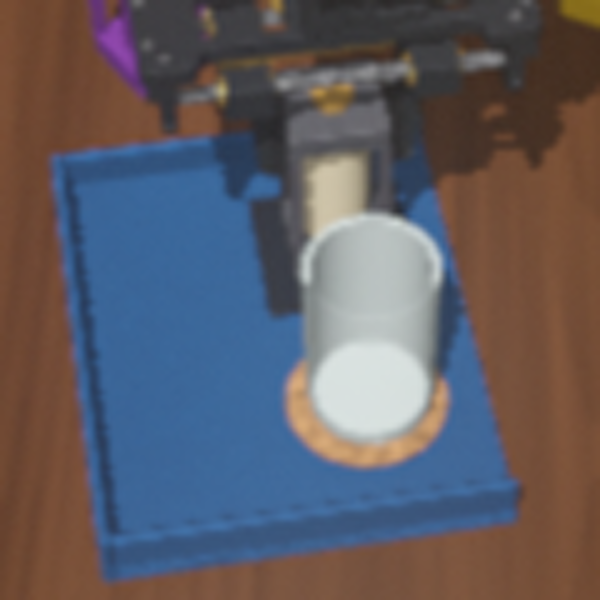

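The glass stands well centred on the cork at (367,400). I'll lower the lantern in fine steps.

>>> carry_out([
  [[0, 0, 0], [0.08, 0, 0], 46],
  [[0, 0, 0], [0.06, 0, 0], 46],
  [[0, 0, 0], [0.04, 0, 0], 46],
  [[0, 0, 0], [0.02, 0, 0], 46],
  [[0, 0, 0], [0, 0, 0], 46],
])

```text
clock: 54.15
tcp_pos: [0.5098, -0.0687, 0.095]
ee_rot: [0.704, -0.068, 0.704, 0.068]
contact_force: [-1.5, -0.3, -1.5]
gripper_width: 0.0499
```

>>> carry_out([
  [[0, 0, 0], [0.03, 0, 0], 46],
  [[0, 0, 0], [0, 0, 0], 46],
])

```text
clock: 54.4
tcp_pos: [0.5098, -0.0687, 0.095]
ee_rot: [0.704, -0.068, 0.704, 0.068]
contact_force: [-3.8, 0.2, 6.0]
gripper_width: 0.0499
```

Contact. I'll release, rise and withdraw.

>>> carry_out([
  [[0, 0, 0], [0, 0, 0], 54],
  [[0, 0, 0], [0, 0, 0], 60],
  [[0, 0, 0], [0, 0, 0], 78],
  [[0, 0, 0], [0, 0, 0], 78],
  [[0, 0, 0], [-0.5, 0, 0], 78],
  [[0, 0, 0], [-1, 0, 0], 78],
  [[0, 0, 0], [-1, 0, 0], 78],
  [[0, 0, 0], [-1, 0, 0], 78],
  [[0, 0, 0], [-1, 0, 0], 78],
  [[0, 0, 0], [-1, 0, 0], 78],
])

```text
clock: 55.65
tcp_pos: [0.5097, -0.0686, 0.2335]
ee_rot: [0.704, -0.068, 0.704, 0.068]
contact_force: [0.8, 0.2, -0.6]
gripper_width: 0.078
```

>>> carry_out([
  [[0, 0, 0], [0, 1, -0.3], 78],
  [[0, 0, 0], [0, 1, -0.3], 78],
  [[0, 0, 0], [0, 1, -0.3], 78],
  [[0, 0, 0], [0, 1, -0.3], 78],
  [[0, 0, 0], [0, 1, -0.3], 78],
  [[0, 0, 0], [0, 1, -0.3], 78],
  [[0, 0, 0], [0, 1, -0.3], 78],
  [[0, 0, 0], [0, 1, -0.3], 78],
  [[0, 0, 0], [0, 1, -0.3], 78],
  [[0, 0, 0], [0, 1, -0.3], 78],
  [[0, 0, 0], [0, 1, -0.3], 78],
  [[0, 0, 0], [0, 1, -0.3], 78],
])

```text
clock: 57.15
tcp_pos: [0.3638, 0.2093, 0.2326]
ee_rot: [0.704, -0.068, 0.703, 0.068]
contact_force: [1.0, 0.1, 0.2]
gripper_width: 0.0779
```

>>> carry_out([
  [[0, 0, 0], [0, 1, -0.3], 78],
  [[0, 0, 0], [0, 1, -0.3], 78],
  [[0, 0, 0], [0, 1, -0.3], 78],
  [[0, 0, 0], [0, 1, -0.3], 78],
  [[0, 0, 0], [0, 1, -0.3], 78],
  [[0, 0, 0], [0, 0, 0], 78],
])

```text
clock: 57.9
tcp_pos: [0.3029, 0.3249, 0.2324]
ee_rot: [0.704, -0.068, 0.704, 0.069]
contact_force: [-0.4, -0.2, 0.2]
gripper_width: 0.078
```

```bash
python3 - <<'E'
from h import *
for n in('top','side'):
    p=arm.get_image(n);P=pts(p)
    G=P[(P[:,2]>.105)&(np.hypot(P[:,0]-.489,P[:,1]-.028)<.05)]
    print(n,'glass',len(G),cv2.minEnclosingCircle((G[:,:2]*1000).astype(np.float32)),np.percentile(G[:,2],[5,95]))
    L=P[(P[:,2]>.112)&(P[:,2]<.132)&(np.hypot(P[:,0]-.509,P[:,1]+.069)<.045)]
    print(' lantern',len(L),*rect(L))
    for t in('counter','felt','slate_coaster','cork_coaster','domino1'):
        for r in arm.trace(p,t)[:3]:
            if r['score']>.4:Q=pts(p,r['region']);print('  ',t,round(r['score'],2),*rect(Q[abs(Q[:,2]-np.median(Q[:,2]))<.008]))
    cv2.imwrite(f'pics/{n}18.png',p['img'])
    pickle.dump(p,open(n+'18.pkl','wb'))
E
```

```text
top glass 114 ((488.208740234375, 28.37853240966797), 32.1009635925293) [0.10743194 0.11851998]
 lantern 410 [508.6 -70.2] [50.1 50. ] 10.9
   counter 0.86 [ 530.9 -349. ] [120.2  34.4] 82.4
   counter 0.72 [306.1 166. ] [ 33.8 119.3] 30.5
   counter 0.59 [ 296.5 -245.7] [ 49.6 167.7] 64.9
   felt 0.95 [ 532.1 -348.3] [151.3  63.9] 81.2
   slate_coaster 0.6 [509.3 -69.6] [80.2 81.1] 11.3
   cork_coaster 0.43 [475.2  19.2] [40.1 76.3] 32.1
   domino1 0.62 [ 638.5 -319.8] [24.1 46.6] 83.8
   domino1 0.56 [ 635.3 -357.7] [26.9 50.9] 85.5
   domino1 0.43 [ 628.3 -405.2] [24.1 44.8] 89.5
side glass 212 ((488.7194519042969, 28.252002716064453), 34.026397705078125) [0.10552    0.11621421]
 lantern 333 [508.7 -69.3] [50.3 53.8] 11.8
   counter 0.9 [ 297.6 -244.5] [ 54.1 170.2] 64.5
   counter 0.59 [ 531.3 -348.4] [123.8  33.3] 81.8
   counter 0.52 [280.4 213.7] [31.9 13.4] 33.1
   felt 0.89 [ 534.7 -343.6] [144.4  65.2] 83.6
   slate_coaster 0.69 [517.4 -60.4] [82.1 79.4] 85.3
   cork_coaster 0.65 [492.3  44.5] [50.5 75.8] 84.3
```

View pics/top18.png

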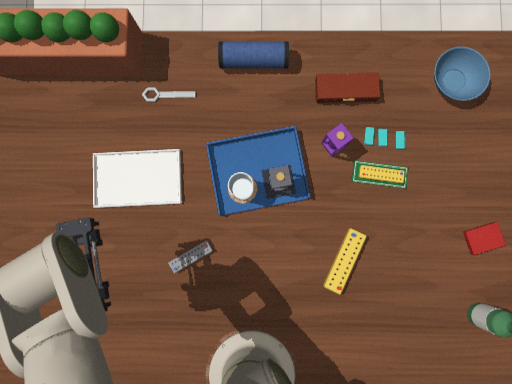

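View pics/side18.png

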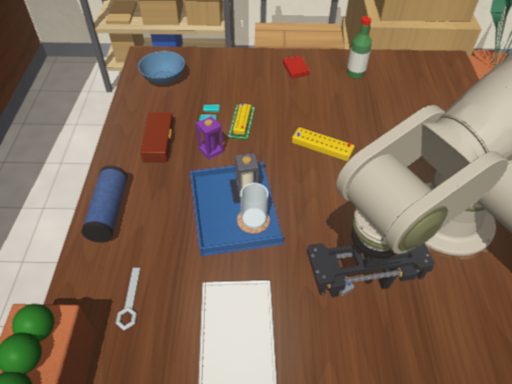

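Everything is in place and the gripper is clear, so I'll hand in.

```bash
python3 -c "
from rig import arm
print(arm.hand_in())"
```

```text
the job is handed in; nothing more can be done
None
```

The job is done and handed in after about 58 s of the 128 s allowed. I stood the glass and then the lantern on the white tray. Then I laid the counter dots-up on the felt, and put the glass back on the cork and the lantern back on the slate. I lowered everything to a light contact, no more than about 6 N, before letting go.

What the last camera checks showed (the cameras are only good to about 2 mm):

| Item | Result |
|---|---|
| Counter on felt | Centre within about 1.5 mm of the felt's middle, parallel to within about 1° |
| Glass on cork | Upright, within about 1 mm of the centre |
| Lantern on slate | Upright, within about 1 mm of the centre, yaw within about 0.5° |
| Dominoes | Not moved |
| Counter while the glass and lantern were taken out | Not moved |

**Disagreements:** the top camera's y reading drifted up to about 3 mm from the arm's over the tray. I therefore did the placings by offsets measured near each target. In the last side view the felt centre came out about 5 mm off from the counter's in y. I trusted the top view there, because the counter covers most of the felt from the side.

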